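# Check-weigh a dose of boluses on the beam balance

### The job

Using the scoop, not the fingers, move every bolus from the trough into the steel boat on the arrested balance, and stand the scoop upright on the middle of its mat again. Release the beam with the arrest lever so that the load pan sinks to its stop, then arrest it again with the dose still on the pan. Finally set the boat with all its boluses upright in the middle of the white tray board, leaving the beam arrested and the other things on the counter where they are.

Things in the scene. Friction and masses are not known exactly. Their poses are not given: they have to be found in the camera images.
- scoop_grip (a point): Steel scoop (120 g), standing upright, black upright handle at its rear. Point: on the handle's centre line, 85 mm above the scoop's underside, 35 mm behind (+x of) the bowl's middle. Axes: -x the way the open nose points, y across, z up. Handle 14 mm thick along x, 30 mm wide along y, from 32 to 110 mm above the underside: pinch it from above with one finger before and one behind it.
- scoop_bowl (a point): Middle of the underside of the scoop's bowl (same axes). Floor 84 mm long (nose lip at x = -42 mm, back wall at +42 mm), 57 mm wide outside, 53 mm inside, 2.4 mm thick; side walls 30 mm high that begin 14 mm behind the lip; back wall 34 mm high.
- trough: Fixed steel trough holding the boluses, x along its length. Origin: underside of its floor. Inside 63 mm wide; walls and floor 3 mm, side walls 34 mm high. The flat floor runs from x = -98 mm to an upright end wall at +101 mm; at -98 mm a ramp rises outwards at 45 degrees. The boluses lie at the -x end; x > 0 is free at the start: the scoop can be lowered there, nose to -x, and pushed along the floor to the ramp's foot.
- scoop_mat: Fixed dark rubber mat, 125 x 80 x 4 mm, the scoop's place (the scoop stands on it at the start). Origin: centre of its underside; top 4 mm above it.
- tray: Fixed flat white plastic tray board, 150 (x) x 95 (y) x 6 mm, where the finished boat goes. Origin: centre of its underside; top 6 mm above it.
- balance: Fixed beam balance, base 130 x 320 mm. Origin: below the pivot at counter height. Beam along y, pivot 78 mm up. At y = +120 mm the load pan (122 x 76 mm, floor 90 mm up when level, 6 mm lip) with the boat on it; at y = -120 mm a fixed brass counterpoise (48 mm wide, top 133 mm up), heavier than the empty boat, lighter than boat and two boluses. Arrest lever at y = -165 mm, the outer end.
- beam (a joint): Angle of the beam, rad: 0 level, positive with the load pan down; stops at -0.13 and +0.13. It swings freely when released; cams lift and hold it level when arrested.
- lever (a joint): Angle of the arrest lever, rad: 0 (towards -x of the balance) beam arrested, 1.2 (towards +x) beam fully released; hard stops at both ends. It turns about an axle parallel to the beam and stays where it is left (about 1 N at the knob).
- lever_knob (a point): Centre of the black ball, 22 mm, on the end of the arrest lever, 75 mm from the axle. At joint value v it lies at 75 mm * sin(v - 0.6) along the balance's x and 75 mm * cos(v - 0.6) above the axle. Open above and on both sides.
- lever_axle (a point): Point on the lever's axle, level with the knob in y; fixed to the balance, 46 mm above the counter, axes of the balance.
- boat_mid (a point): Weighing boat (90 g): open steel box standing loose on the load pan. Point: its centre, 20 mm above its underside. Outside 112 (x) x 66 (y) x 40 (z) mm, walls and floor 2.5 mm. Can be pinched across its 66 mm width from above; at the start its long axis lies along the balance's x.
- bolus0_center (a point): Centre of a bolus, a brown wax-shelled ball of 26 mm and about 14 g, waxy, rolls only when its floor tilts more than about 9 degrees. Two to five are present; absent ones are None.
- bolus1_center (a point): Centre of a bolus, a brown wax-shelled ball of 26 mm and about 14 g, waxy, rolls only when its floor tilts more than about 9 degrees. Two to five are present; absent ones are None.
- bolus2_center (a point): Centre of a bolus, a brown wax-shelled ball of 26 mm and about 14 g, waxy, rolls only when its floor tilts more than about 9 degrees. Two to five are present; absent ones are None.
- bolus3_center (a point): Centre of a bolus, a brown wax-shelled ball of 26 mm and about 14 g, waxy, rolls only when its floor tilts more than about 9 degrees. Two to five are present; absent ones are None.
- bolus4_center (a point): Centre of a bolus, a brown wax-shelled ball of 26 mm and about 14 g, waxy, rolls only when its floor tilts more than about 9 degrees. Two to five are present; absent ones are None.
- bowl: Bystander: round steel bowl, 150 wide, 60 high (mm); leave where it is. Origin: centre of its underside.
- mortar: Bystander: round white ceramic bowl, 110 wide, 75 high (mm); leave where it is. Origin: centre of its underside.
- amber_jar: Bystander: amber glass jar, 66 wide, 100 high (mm); leave where it is. Origin: centre of its underside.
- white_jar: Bystander: white plastic jar, 60 wide, 70 high (mm); leave where it is. Origin: centre of its underside.
- tin: Bystander: flat aluminium tin, 64 wide, 24 high (mm); leave where it is. Origin: centre of its underside.
- spatula: Bystander: spatula lying flat (mm); leave where it is. Origin: centre of its underside.

How it is judged:
By the outcome, as a careful person would: the job done as asked, in the order asked, and still so for the second after the job is handed in, with the robot touching nothing.
Of bolus0, bolus1, bolus2, bolus3, bolus4 only 2 to 5 are there at a start; the rules pass over those that are not, and their reading is None.
At some moment in a run one of scoop may be knocked a few centimetres aside while the robot is not near it.
It also fails if it takes over 192 s, if anything falls off the work surface, if the arm or the gripper's body presses on something with over 40 N, if the wrist force passes 120 N, or if a joint passes its speed limit or range.

### The arm

A 7-joint arm with a two-finger parallel gripper is mounted at the origin on the work surface. World frame = base frame: x ahead of the robot, y to its left, z up, the work surface at z = 0. Lengths are in m, angles in rad, forces in N, time in s.
With the tool pointing down it reaches from about 0.425 to 0.875 m from the base axis. Payload 8.4 kg.
Tool frame: the origin (TCP) lies at the very end of the fingers, on their centre line; the grasp point (between the pads) lies 19 mm behind it; z points along the fingers, y is the line along which they close (so a half turn about z gives the same grasp; the last joint's range is limited). The gripper opens to 87 mm and grips with 3 to 60 N. Pads are 19 mm wide; open, the fingers measure 117 mm over their backs; the gripper's body (75 mm by 190 mm) begins 51 mm behind the grasp point.
Start: joints at [-1.448, 0.333, 0.04, 1.465, -0.013, 1.343, -0.059], TCP at [0.143, 0.634, 0.223] pointing down, gripper open.
Joint ranges: [-2.58, 2.58], [-0.38, 2.09], [-1.3, 1.39], [0.25, 2.4], [-1.5, 4.64], [0.08, 2.09], [-2.65, 2.65]. Speed limits (rad/s): [2.22, 2.22, 2.79, 2.79, 3.14, 3.14, 3.14].

### API

Orientations are given as a rotation vector (axis times angle).
In Python, from rig import bot, cams, hand_in gives the robot as it stands.
- The arm moves only by the tool carry_out, never from a script. Its argument "rows" is a list of rows, each a list of 5 numbers: the shift along the tool's x, y, z in mm, then the turn about the tool's z in rad, then the closure, from 0 (fully open) to 1 (shut). In form: [[dx, dy, dz, yaw, grip], ...]. A call has exactly 8 rows; each row is the pose to reach, as a shift and turn from the pose commanded when the call began, along the tool's axes at that moment; what a row does not reach only later rows make up. A row lasts 1/8 s, in which the tool goes at most 62.5 mm and 10.7 degrees, less where a joint would pass 70% of its speed; a pose out of reach is approached as far as the arm can. A call with a gripper value outside its range is refused whole. The fingers move at their own pace and stop on an object; "newtons" is the grip in N (left out, the last holds). Time passes only in rows, so rows that repeat a pose let the fingers close, or fill a call up. It gives the time, the measured TCP pose, the force, the opening and the grip force at its end, in the units of the state.
- bot.read_state(): the state, without advancing time (a new reading comes with each control period).
- cams.read_camera(name): name is "side" or "top"; returns the picture (384x512x3 uint8, blue, green, red); there is no depth.
- cams.get_calibration(name): a dict with "fx", "fy", "cx", "cy" (pixels), "world_to_cam" (4x4, takes a point from world to camera coordinates). Camera axes: x right, y down, z forward; pixel columns grow to the right and rows downward; lengths in m; the calibration is good to about 2 mm. A picture is of the moment at which its call begins. get_calibration takes no time and is no camera call.
- hand_in(): hands the job in; it is judged then, once.
The state is a dict: "time": time; "qpos": joint angles; "dq": joint speeds; "effort": joint torques, N m; "eef_pos": TCP position; "orientation": TCP orientation; "ft_force": force on the tool from outside, world axes, zero at the start; "ft_torque": the same for the moment, N m; "opening": opening from 0.0 (shut) to 1.0 (fully open); "grip_force": force on a finger pad.
Only numpy, scipy, OpenCV 4.12 (cv2) and the standard library are available. Lean on these libraries where they do the work, as an engineer would, in place of code of your own. Each camera call takes 0.05 s, during which the arm holds its last target. There are 200 camera calls.

## Working session

There is one attempt and no reset: what is moved stays moved. The work goes in short steps, Python scripts to look and compute and a tool call to move; the robot and the scene stay as the last step left them, time stands still between calls to the robot, and variables do not carry over. Pictures are saved under pics/ and viewed, at most 14 in all, crops included, and the job is handed in when it is done.

Besides the shell and the picture viewer there is one more tool, called after "Emit:" in YAML: its name, and indented under it one key for each argument. carry_out: Moves the arm, as the interface text tells. Its arguments: {"type":"object","properties":{"rows":{"type":"array","items":{"type":"array","items":{"type":"number"}}},"newtons":{"type":"number"}},"required":["rows"]}

```bash
ls; mkdir -p pics; python3 - <<'E'
from rig import bot,cams
import cv2,numpy as np
s=bot.read_state();print({k:np.round(v,3) for k,v in s.items()})
for n in("top","side"):
    im=cams.read_camera(n);cv2.imwrite(f"pics/{n}0.png",im)
    c=cams.get_calibration(n);print(n,c["fx"],c["fy"],c["cx"],c["cy"],np.round(c["world_to_cam"],3).tolist())
    cv2.imwrite(f"pics/{n}0b.png",cv2.resize(im,(800,600),interpolation=cv2.INTER_CUBIC))
E
```

```text
pics
{'time': np.float64(0.0), 'qpos': array([-1.448,  0.334,  0.04 ,  1.466, -0.013,  1.343, -0.059]), 'dq': array([ 0.002,  0.001,  0.   ,  0.002, -0.001,  0.   , -0.001]), 'effort': array([-1.0000e-03, -6.5636e+01,  1.3350e+00, -4.0381e+01, -6.0000e-02,
        4.4000e-02,  0.0000e+00]), 'eef_pos': array([0.143, 0.634, 0.222]), 'orientation': array([-3.480e-01, -3.122e+00,  2.000e-03]), 'ft_force': array([-0.191,  0.424,  0.03 ]), 'ft_torque': array([0.081, 0.021, 0.057]), 'grip_force': np.float64(0.0), 'opening': np.float64(1.001)}
top 361.53023252468057 361.53023252468057 252.30593782346983 182.35615204805785 [[-0.023, -1.0, -0.004, 0.047], [-0.994, 0.023, -0.109, 0.585], [0.109, 0.001, -0.994, 1.217], [0.0, 0.0, 0.0, 1.0]]
side 424.89735151839085 424.89735151839085 250.82539431037 190.11841668246353 [[-0.99, -0.138, 0.001, 0.562], [-0.1, 0.714, -0.692, 0.087], [0.095, -0.686, -0.721, 1.117], [0.0, 0.0, 0.0, 1.0]]
```

View pics/top0b.png

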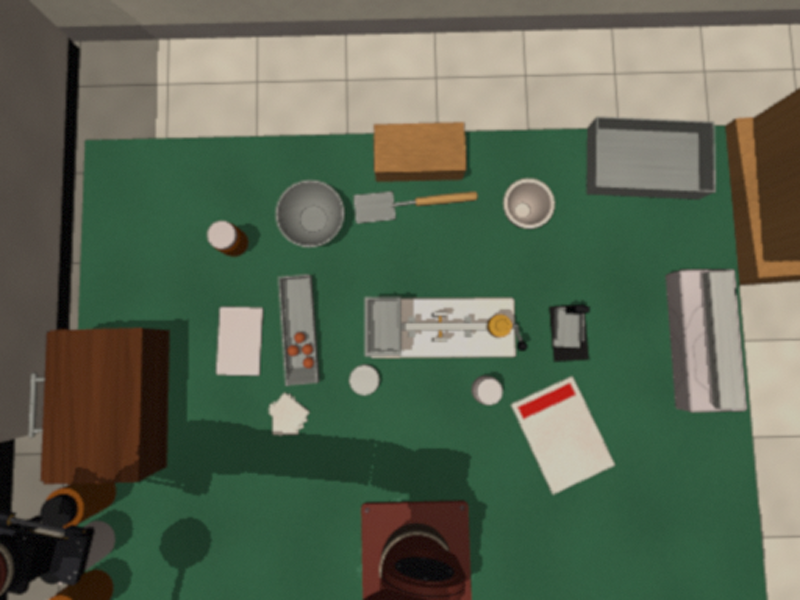

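View pics/side0b.png

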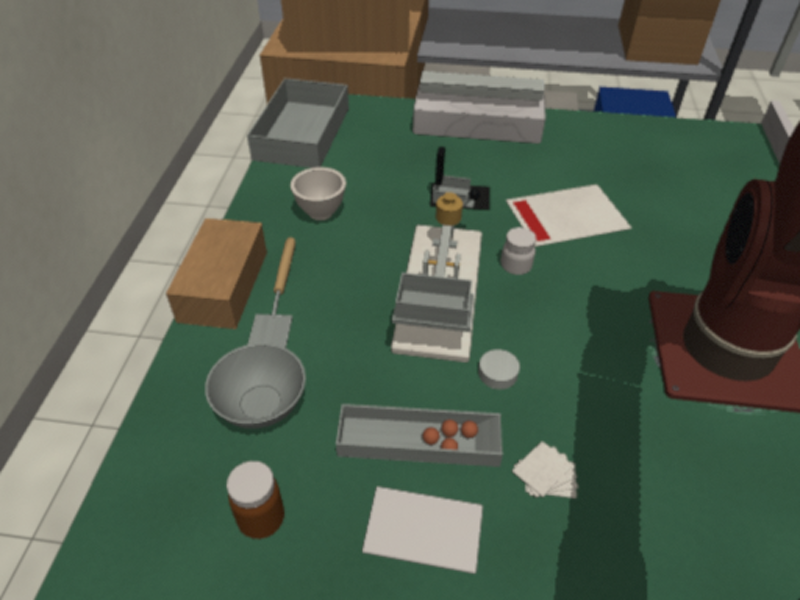

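The top view (800 px scale) shows the tray at (240,341), the trough at (299,330) with 4 boluses near (301,350), the balance at (440,327) with the boat at (384,326), the knob at about (521,345), and the scoop on its mat at (570,332) with its handle at (578,309). Next I zoom in to measure.

```bash
cat > h.py <<'E'
import cv2,numpy as np
from rig import bot,cams
def cal(n):
    c=cams.get_calibration(n);M=np.array(c["world_to_cam"]);return c,M[:3,:3],M[:3,3]
def ray(n,p):
    c,R,t=cal(n);d=R.T@np.array([(p[0]-c["cx"])/c["fx"],(p[1]-c["cy"])/c["fy"],1]);return -R.T@t,d
def onz(n,p,z):
    o,d=ray(n,p);return o+d*(z-o[2])/d[2]
def tri(pt,ps):
    o1,d1=ray("top",pt);o2,d2=ray("side",ps)
    s=np.linalg.lstsq(np.c_[d1,-d2],o2-o1,rcond=None)[0];a=o1+s[0]*d1;b=o2+s[1]*d2
    return (a+b)/2,np.linalg.norm(a-b)
def proj(n,P):
    c,R,t=cal(n);q=R@np.array(P)+t;return np.array([q[0]/q[2]*c["fx"]+c["cx"],q[1]/q[2]*c["fy"]+c["cy"]])
def blobs(m,amin=15):
    k,l,s,c=cv2.connectedComponentsWithStats(m.astype(np.uint8));return [(c[i],s[i,4],s[i,:4],l==i) for i in range(1,k) if s[i,4]>=amin]
def rect(m):
    c=max(cv2.findContours(m.astype(np.uint8),0,1)[0],key=cv2.contourArea);return cv2.minAreaRect(c)
E
python3 - <<'E'
from h import *
T=cv2.imread("pics/top0.png");S=cv2.imread("pics/side0.png")
def crop(I,x,y,w,h,f):
    return cv2.resize(I[y:y+h,x:x+w],None,fx=f,fy=f,interpolation=cv2.INTER_CUBIC)
a=crop(T,130,165,260,95,3)   # 780x285
b=crop(S,220,90,130,150,2)   # 260x300
c=crop(S,210,245,130,130,2.3)
out=np.zeros((600,800,3),np.uint8);out[:a.shape[0],:a.shape[1]]=a;out[290:290+300,:260]=b;out[290:290+c.shape[0],270:270+c.shape[1]]=c
d=crop(S,270,90,50,50,4);out[290:490,580:780]=d
cv2.imwrite("pics/m1.png",out)
for n,I in(("top",T),("side",S)):
    h=cv2.cvtColor(I,cv2.COLOR_BGR2HSV)
    red=((h[...,0]<12)&(h[...,1]>120)&(h[...,2]>90))
    for c,ar,bb,_ in blobs(red,8):
        print(n,"red",np.round(c,1),ar,bb)
    w=(h[...,1]<45)&(h[...,2]>150)
    for c,ar,bb,m in blobs(w,200):
        r=rect(m);print(n,"white",np.round(c,1),ar,np.round(r[0],1),np.round(r[1],1),round(r[2],1),"z6",np.round(onz(n,c,.006),3))
    k=(h[...,2]<45)
    for c,ar,bb,m in blobs(k,20):
        r=rect(m);print(n,"black",np.round(c,1),ar,bb,np.round(onz(n,c,.004),3))
E
```

```text
top red [191.5 215.5] 32 [189 213   6   6]
top red [ 61.2 241.9] 196 [ 59 214   7  59]
top red [187.  223.9] 38 [184 221   7   7]
top red [196.3 223.4] 31 [193 221   7   6]
top red [196.8 231.7] 33 [194 229   6   7]
top red [ 86.7 262.4] 95 [ 85 237   4  48]
top red [349.4 256.2] 295 [332 246  36  22]
top red [ 58.4 281.1] 16 [ 58 277   2  10]
top red [241.7 344.2] 940 [232 323  31  59]
top red [298.6 378.3] 41 [295 372   6  12]
top white [301.3  50.2] 24524 [305.5  51.4] [ 62.7 412.6] 88.6 z6 [ 1.072 -0.157  0.006]
top white [338.4 129.6] 200 [338.5 130. ] [30. 31.] 90.0 z6 [ 0.771 -0.279  0.006]
top white [141.2 149.8] 225 [141. 150.] [16. 16.] 90.0 z6 [0.715 0.427 0.006]
top white [444.7 218.2] 1112 [444.6 217.9] [90.5 14.9] 83.5 z6 [ 0.447 -0.633  0.006]
top white [465.2 217.8] 1333 [465.4 217.5] [88.5 15.5] 85.2 z6 [ 0.447 -0.704  0.006]
top white [496.5 271.9] 5901 [492.5 282. ] [202.  37.] 90.0 z6 [ 0.26  -0.795  0.006]
top white [292.1 210.3] 2069 [283.3 209.4] [36.6 91.1] 89.1 z6 [ 0.487 -0.103  0.006]
top white [152.9 218. ] 1145 [152.8 218. ] [26.7 43.3] 3.0 z6 [0.471 0.38
[... 2745 characters left out ...]
de white [ 14.9 362.1] 1119 [ 18.5 363. ] [40. 37.] 90.0 z6 [0.978 0.507 0.006]
side black [468.9  35.4] 488 [451   0  36  76] [-0.233 -1.087  0.004]
side black [434.4  60. ] 63 [431  52   9  18] [-0.052 -0.851  0.004]
side black [483.4 155.7] 3796 [447  80  65 136] [-0.11  -0.28   0.004]
side black [280.4 108.8] 129 [276  94   9  38] [ 0.525 -0.436  0.004]
side black [306.9 125.8] 157 [300 119  13  15] [ 0.431 -0.353  0.004]
side black [418.2 208.5] 84 [415 188   8  44] [ 0.116 -0.032  0.004]
side black [455.8 225.2] 761 [437 199  46  43] [0.026 0.014 0.004]
side black [491.3 231.3] 31 [484 229  14   8] [-0.06   0.022  0.004]
side black [424.5 243.3] 24 [423 233   5  20] [0.115 0.085 0.004]
```

View pics/m1.png

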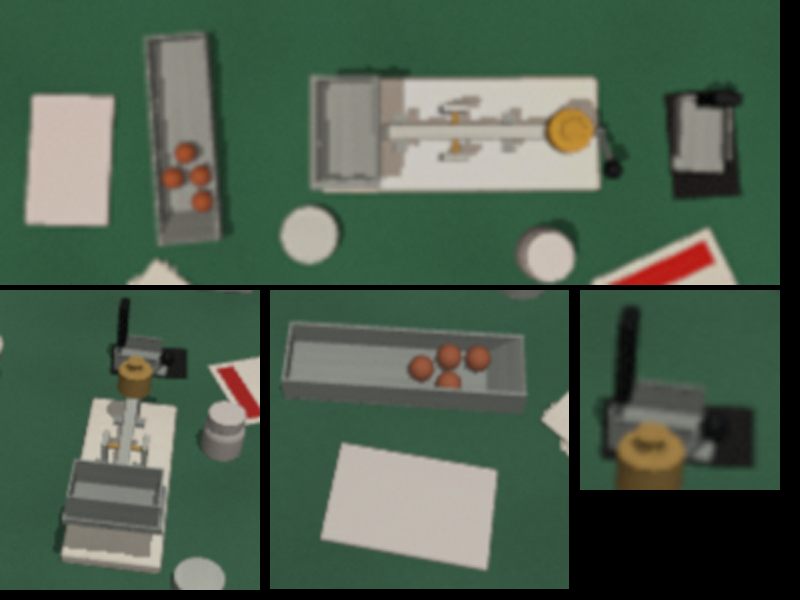

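```bash
python3 - <<'E'
from h import *
def P(x,y,z,n="top"): return onz("top",((x-1)/3+130,(y-1)/3+165),z)
def quad(name,pts,z):
    q=np.array([P(x,y,z) for x,y in pts]);c=q.mean(0)
    # order: far-left, far-right, near-right, near-left ; x axis along near->far
    ex=(q[0]+q[1]-q[2]-q[3])/2;ey=(q[0]+q[3]-q[1]-q[2])/2
    print(name,"c",np.round(c,4),"Lx %.4f Ly %.4f yaw_x %.2f yaw_y %.2f"%(np.linalg.norm(ex),np.linalg.norm(ey),np.degrees(np.arctan2(ex[1],ex[0])),np.degrees(np.arctan2(-ey[0],ey[1]))))
quad("tray",[(32,94),(115,96),(107,226),(24,224)],.006)
quad("trough",[(145,37),(208,32),(220,238),(158,245)],.037)
quad("boat",[(310,75),(381,75),(381,188),(311,189)],.130)
quad("base",[(310,76),(598,77),(600,190),(312,191)],.01)
quad("mat",[(667,95),(735,91),(740,195),(673,198)],.004)
for x,y in [(191.5,215.5),(187,223.9),(196.3,223.4),(196.8,231.7)]: print("ball",np.round(onz("top",(x,y),.016),4))
for ps in [(287.4,273.4),(300.1,274.3),(275.5,278.5),(287.4,283.7)]: print("ball side",np.round(onz("side",ps,.016),4))
# knob
print("knob",[np.round(v,4) for v in tri((333.6,220.7),(270+136/4,90+142/4))])
print("knob z", [np.round(onz("top",(333.6,220.7),z),4) for z in(.10,.108,.115)])
print("brass",np.round(P(570,131,.133),4))
# handle
print("handle top",np.round(onz("top",(369.2,197.2),.1),4),[np.round(v,4) for v in tri((369.5,197.5),(270+(630-580)/4,90+(310-290)/4))])
# scoop bowl edges at rim
print("scoop lip ends z6",np.round(P(673,172,.006),4),np.round(P(727,170,.006),4),"rear",np.round(P(680,95,.036),4))
E
```

```text
tray c [0.4718 0.3839 0.006 ] Lx 0.1507 Ly 0.0968 yaw_x -3.14 yaw_y -2.70
trough c [0.494  0.2466 0.037 ] Lx 0.2357 Ly 0.0714 yaw_x 3.21 yaw_y 4.13
boat c [0.4923 0.0588 0.13  ] Lx 0.1192 Ly 0.0742 yaw_x -0.94 yaw_y -0.93
base c [ 0.4919 -0.0652  0.01  ] Lx 0.1322 Ly 0.3346 yaw_x -0.81 yaw_y -1.33
mat c [ 0.4723 -0.355   0.004 ] Lx 0.1202 Ly 0.0788 yaw_x -0.21 yaw_y 1.63
ball [0.4767 0.2471 0.016 ]
ball [0.4481 0.2628 0.016 ]
ball [0.4491 0.2306 0.016 ]
ball [0.4206 0.2291 0.016 ]
ball side [0.4494 0.2287 0.016 ]
ball side [0.4199 0.227  0.016 ]
ball side [0.4755 0.2462 0.016 ]
ball side [0.4472 0.2561 0.016 ]
knob [array([ 0.4449, -0.2252,  0.1018]), np.float64(0.0053)]
knob z [array([ 0.4475, -0.2256,  0.1   ]), array([ 0.4475, -0.2239,  0.108 ]), array([ 0.4475, -0.2223,  0.115 ])]
brass [ 0.4872 -0.1764  0.133 ]
handle top [ 0.5206 -0.3447  0.1   ] [array([ 0.5172, -0.3374,  0.1255]), np.float64(0.0019)]
scoop lip ends z6 [ 0.4413 -0.317   0.006 ] [ 0.4421 -0.3797  0.006 ] rear [ 0.5285 -0.3214  0.036 ]
```

Everything agrees with the sizes given: the trough is 236 mm long, the boat sits 120 mm along the beam, and the four boluses lie inside the trough walls. One zoom on the scoop, then I move.

```bash
python3 - <<'E'
from h import *
T=cv2.imread("pics/top0.png");S=cv2.imread("pics/side0.png")
a=cv2.resize(T[185:240,345:385],None,fx=10,fy=10,interpolation=cv2.INTER_CUBIC)
b=cv2.resize(S[85:140,268:308],None,fx=10,fy=10,interpolation=cv2.INTER_CUBIC)
cv2.imwrite("pics/s1.png",np.hstack([a,b]))
E
```

```text
(no output)
```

View pics/s1.png

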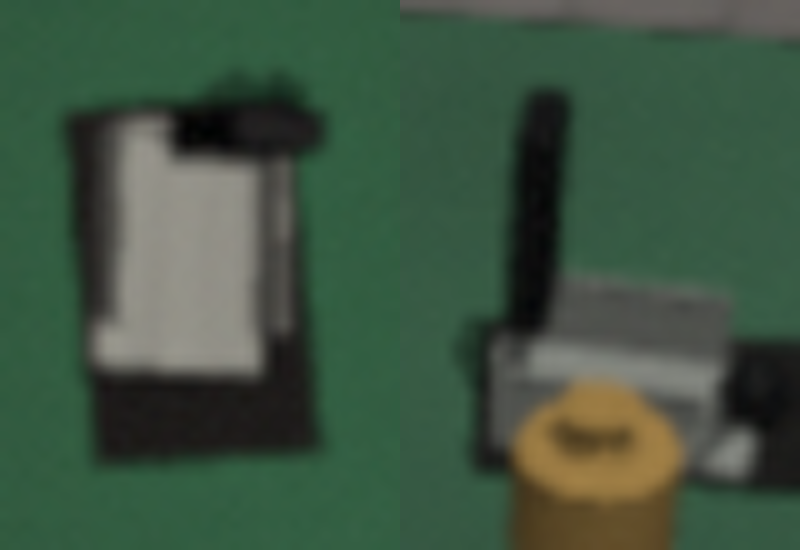

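```bash
python3 - <<'E'
from h import *
f=lambda X,Y,z:onz("top",((X+.5)/10-.5+345,(Y+.5)/10-.5+185),z)
print("handle",np.round(f(279,128,.114),4))
a,b=f(91,370,.006),f(265,378,.006);print("lip",a,b,(a+b)/2,"yaw",np.degrees(np.arctan2(a[0]-b[0],a[1]-b[1])))
q=[f(68,112,.004),f(300,105,.004),f(320,450,.004),f(98,462,.004)]
print("mat",np.round(q,4).tolist(),np.mean(q,0))
from scipy.spatial.transform import Rotation as R
s=bot.read_state();Rm=R.from_rotvec(s["orientation"]).as_matrix();print(np.round(Rm,3),s["eef_pos"])
E
```

```text
handle [ 0.5191 -0.3506  0.114 ]
lip [ 0.44283741 -0.31583924  0.006     ] [ 0.43867535 -0.3761615   0.006     ] [ 0.44075638 -0.34600037  0.006     ] yaw 3.9469909244544983
mat [[0.5331, -0.3132, 0.004], [0.5336, -0.3947, 0.004], [0.4134, -0.3944, 0.004], [0.411, -0.3171, 0.004]] [ 0.47276231 -0.35485329  0.004     ]
[[-0.976  0.22  -0.   ]
 [ 0.22   0.976 -0.001]
 [-0.    -0.001 -1.   ]] [0.14290769 0.63367046 0.22176268]
```

Scoop measured: handle at (0.519, -0.350) with yaw about -3.6°. The mat centre is near (0.474, -0.3545). Now moving toward it.

```bash
cat > g.py <<'E'
# usage: g.py x y z heading_deg_of_tool_y [x y z h ...]: shifts in the tool axes from the present pose, chained
import sys,numpy as np
from rig import bot
from scipy.spatial.transform import Rotation as R
s=bot.read_state();p=np.array(s["eef_pos"]);Rm=R.from_rotvec(s["orientation"]).as_matrix()
h=np.degrees(np.arctan2(Rm[1,1],Rm[0,1]))
print("t %.2f pos %s head %.2f F %s open %.3f grip %.1f"%(s["time"],np.round(p*1e3,1),h,np.round(s["ft_force"],1),s["opening"],s["grip_force"]))
print("tilt",np.round(Rm[:,2],4),"q",np.round(s["qpos"],2))
a=list(map(float,sys.argv[1:]))
for i in range(0,len(a),4):
    t=np.array(a[i:i+3]);d=Rm.T@(t-p)*1e3;y=(h-a[i+3]+180)%360-180
    print("->",np.round(d,1),"yaw %.3f"%np.radians(y)); p=t;h=a[i+3]
    c,n=np.cos(np.radians(h)),np.sin(np.radians(h));Rm=np.array([[n,c,0],[-c,n,0],[0,0,-1]]);Rm[:,0]=np.cross(Rm[:,1],Rm[:,2])
E
python3 g.py .50 .15 .25 30 .519 -.350 .25 -3.6
```

```text
t 0.10 pos [142.9 633.7 221.8] head 77.29 F [-0.2  0.4  0.3] open 0.998 grip 0.0
tilt [-2.0e-04 -1.4e-03 -1.0e+00] q [-1.45  0.33  0.04  1.47 -0.01  1.34 -0.06]
-> [-454.7 -393.3  -27.6] yaw 0.825
-> [-442.5 -233.5    0. ] yaw 0.586
```

Emit:
carry_out:
  rows:
    - [-57,-49,-28,0.1,0]
    - [-114,-98,-28,0.2,0]
    - [-171,-148,-28,0.3,0]
    - [-227,-197,-28,0.4,0]
    - [-275,-238,-28,0.5,0]
    - [-320,-277,-28,0.6,0]
    - [-360,-312,-28,0.72,0]
    - [-390,-338,-28,0.825,0]

```text
time: 1.1
eef_pos: [0.4379, 0.2329, 0.2505]
orientation: [-1.575, -2.718, -0.0]
ft_force: [0.3, 0.8, -0.6]
opening: 1.002
grip_force: 0.0
```

```bash
python3 g.py .519 -.350 .25 -3.6
```

```text
t 1.10 pos [437.9 232.9 250.5] head 29.82 F [ 0.3  0.8 -0.6] open 1.002 grip 0.0
tilt [-1.e-04  3.e-04 -1.e+00] q [-1.01 -0.01  0.43  1.81  0.01  1.35 -0.06]
-> [-5.461e+02 -2.194e+02  3.000e-01] yaw 0.583
```

Emit:
carry_out:
  rows:
    - [-55,-22,0,0.08,0]
    - [-110,-44,0,0.16,0]
    - [-165,-66,0,0.25,0]
    - [-220,-88,0,0.33,0]
    - [-270,-110,0,0.42,0]
    - [-310,-126,0,0.5,0]
    - [-340,-137,0,0.583,0]
    - [-350,-141,0,0.583,0]

```text
time: 2.1
eef_pos: [0.4898, -0.1407, 0.2504]
orientation: [2.289, 2.152, -0.001]
ft_force: [-0.0, 0.2, 0.0]
opening: 1.002
grip_force: 0.0
```

```bash
python3 - <<'E'
from h import *
T0=cv2.imread("pics/top0.png");T=cams.read_camera("top");S=cams.read_camera("side")
cv2.imwrite("pics/top1.png",T);cv2.imwrite("pics/side1.png",S)
S0=cv2.imread("pics/side0.png")
for A,B,(x,y,w,h) in((T0,T,(345,185,40,55)),(S0,S,(268,85,40,55))):
    d=cv2.absdiff(A,B).max(2)[y:y+h,x:x+w];print((d>40).sum(),d.mean())
E
python3 g.py .519 -.350 .25 -3.6
```

```text
1933 57.040454545454544
134 11.013636363636364
t 2.20 pos [ 489.9 -139.2  250.3] head -3.36 F [-0.4  0.7 -0. ] open 0.997 grip 0.0
tilt [-7.e-04 -3.e-04 -1.e+00] q [-0.65  0.    0.85  1.79 -0.    1.35  0.15]
-> [-208.7   41.4    0.4] yaw 0.004
```

```bash
python3 - <<'E'
from h import *
T=cv2.imread("pics/top1.png");S=cv2.imread("pics/side1.png")
a=cv2.resize(T[150:270,280:400],None,fx=3.3,fy=3.3,interpolation=cv2.INTER_CUBIC)
b=cv2.resize(S[80:160,240:320],None,fx=4.95,fy=4.95,interpolation=cv2.INTER_CUBIC)
cv2.imwrite("pics/s2.png",np.hstack([a,b]))
E
```

```text
(no output)
```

View pics/s2.png

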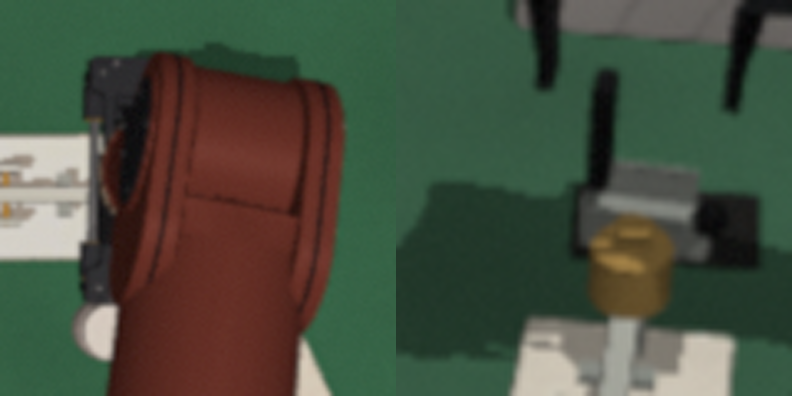

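The scoop has not moved: the handle tip is at side pixel (282,95), as before. I go above it, then down, and grip.

Emit:
carry_out:
  rows:
    - [-55,11,0,0,0]
    - [-110,22,0,0,0]
    - [-160,32,0,0,0]
    - [-195,39,0,0.004,0]
    - [-209,41.4,0,0.004,0]
    - [-209,41.4,40,0.004,0]
    - [-209,41.4,80,0.004,0]
    - [-209,41.4,100,0.004,0]

```text
time: 3.2
eef_pos: [0.5193, -0.347, 0.1484]
orientation: [-2.285, -2.152, -0.001]
ft_force: [-0.7, 1.5, 0.2]
opening: 1.002
grip_force: 0.0
```

```bash
python3 g.py .519 -.350 .070 -3.6; python3 - <<'E'
from h import *
S=cams.read_camera("side");cv2.imwrite("pics/s3.png",cv2.resize(S[60:150,230:350],None,fx=6,fy=6,interpolation=cv2.INTER_CUBIC))
E
```

```text
t 3.20 pos [ 519.3 -347.   148.4] head -3.44 F [-0.7  1.5  0.2] open 1.002 grip 0.0
tilt [-0.0019  0.0026 -1.    ] q [-0.18  0.46  0.93  1.66 -0.39  1.23  0.77]
-> [-3.2  0.  78.4] yaw 0.003
```

View pics/s3.png

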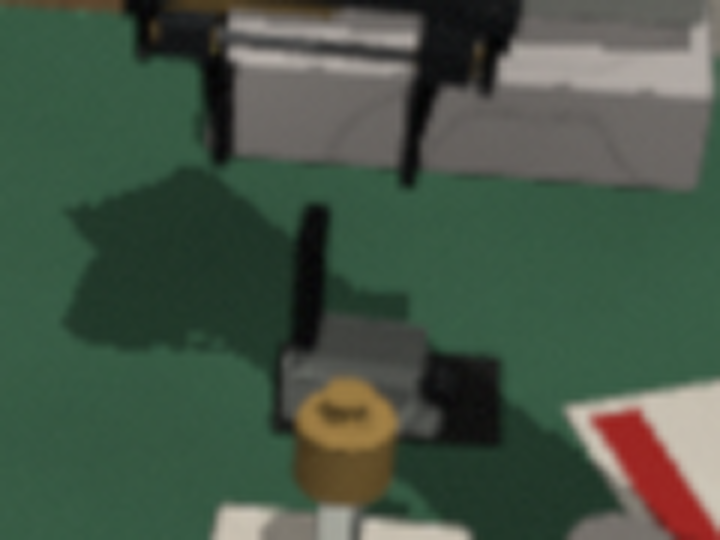

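The handle at (313,210) sits centred between the fingers at (215,160) and (410,180).

Emit:
carry_out:
  rows:
    - [-2,0,30,0,0]
    - [-3,0,60,0,0]
    - [-3,0,78,0,0]
    - [-3,0,78,0,0.5]
    - [-3,0,78,0,0.9]
    - [-3,0,78,0,1]
    - [-3,0,78,0,1]
    - [-3,0,78,0,1]
  newtons: 35

```text
time: 4.25
eef_pos: [0.5191, -0.353, 0.0729]
orientation: [2.29, 2.15, 0.0]
ft_force: [-0.7, -0.3, -0.3]
opening: 0.52
grip_force: 0.0
```

```bash
python3 g.py .519 -.350 .070 -3.6
```

```text
t 4.25 pos [ 519.1 -353.    72.9] head -3.61 F [-0.7 -0.3 -0.3] open 0.520 grip 0.0
tilt [ 4.e-04 -2.e-04 -1.e+00] q [-0.13  0.54  0.88  1.72 -0.46  1.1   0.83]
-> [ 2.9 -0.3  2.9] yaw -0.000
```

Emit:
carry_out:
  rows:
    - [0,0,2,0,1]
    - [0,0,2,0,1]
    - [0,0,2,0,1]
    - [0,0,2,0,1]
    - [0,0,2,0,1]
    - [0,0,2,0,1]
    - [0,0,2,0,1]
    - [0,0,2,0,1]

```text
time: 5.25
eef_pos: [0.5189, -0.3529, 0.0706]
orientation: [-2.29, -2.15, 0.0]
ft_force: [-0.1, -0.2, -0.9]
opening: 0.155
grip_force: 34.9
```

```bash
python3 g.py
```

```text
t 5.25 pos [ 518.9 -352.9   70.6] head -3.61 F [-0.1 -0.2 -0.9] open 0.155 grip 34.9
tilt [-1.e-04 -0.e+00 -1.e+00] q [-0.13  0.54  0.87  1.72 -0.46  1.09  0.83]
```

Gripped at 13.5 mm opening. Lift and carry over the balance toward the trough.

Emit:
carry_out:
  rows:
    - [0,0,-30,0,1]
    - [0,0,-75,0,1]
    - [0,0,-125,0,1]
    - [0,0,-175,0,1]
    - [0,0,-210,0,1]
    - [40,4,-212,-0.02,1]
    - [90,9,-212,-0.05,1]
    - [150,16,-212,-0.08,1]

```text
time: 6.25
eef_pos: [0.5441, -0.2037, 0.2827]
orientation: [2.204, 2.238, 0.0]
ft_force: [1.1, 0.4, -1.3]
opening: 0.16
grip_force: 34.9
```

```bash
python3 g.py .593 .250 .283 3.4; python3 - <<'E'
from h import *
T=cv2.imread("pics/top0.png");S=cv2.imread("pics/side0.png")
o=np.array([.508,.2474,0]);a=np.radians(3.4);R=np.array([[np.cos(a),-np.sin(a),0],[np.sin(a),np.cos(a),0],[0,0,1]])
def dr(I,n,x0,y0,w,h,f):
    c=cv2.resize(I[y0:y0+h,x0:x0+w],None,fx=f,fy=f,interpolation=cv2.INTER_CUBIC)
    for x1,yy,z1,x2,y2,z2 in [(-.132,s*y,.037,.104,s*y,.037) for s in(1,-1) for y in(.0315,.0345)]+[(-.132,-.0345,.037,-.132,.0345,.037),(.104,-.0345,.037,.104,.0345,.037),(-.098,-.0315,.003,-.098,.0315,.003),(-.098,-.0345,0,.104,-.0345,0),(-.098,.0345,0,.104,.0345,0)]:
        p=[((proj(n,o+R@np.array(q))-[x0,y0]+.5)*f).astype(int) for q in((x1,yy,z1),(x2,y2,z2))]
        cv2.line(c,tuple(map(int,p[0])),tuple(map(int,p[1])),(0,255,255) if z1>.01 else (255,255,0),1)
    return c
b=dr(S,"side",205,250,125,60,6.4)
a=cv2.rotate(dr(T,"top",165,170,52,82,6),cv2.ROTATE_90_CLOCKWISE)[:, :492]
out=np.zeros((600,800,3),np.uint8);h=min(290,a.shape[0]);out[:h,:492]=a[:h];hb=min(300,b.shape[0]);out[300:300+hb,:800]=b[:hb,:800]
cv2.imwrite("pics/tr.png",out)
E
```

```text
t 6.25 pos [ 544.1 -203.7  282.7] head 0.90 F [ 1.1  0.4 -1.3] open 0.160 grip 34.9
tilt [ 5.e-04 -3.e-04 -1.e+00] q [-0.53  0.23  0.97  1.58 -0.19  1.43  0.47]
-> [ 4.529e+02  5.600e+01 -4.000e-01] yaw -0.044
```

View pics/tr.png

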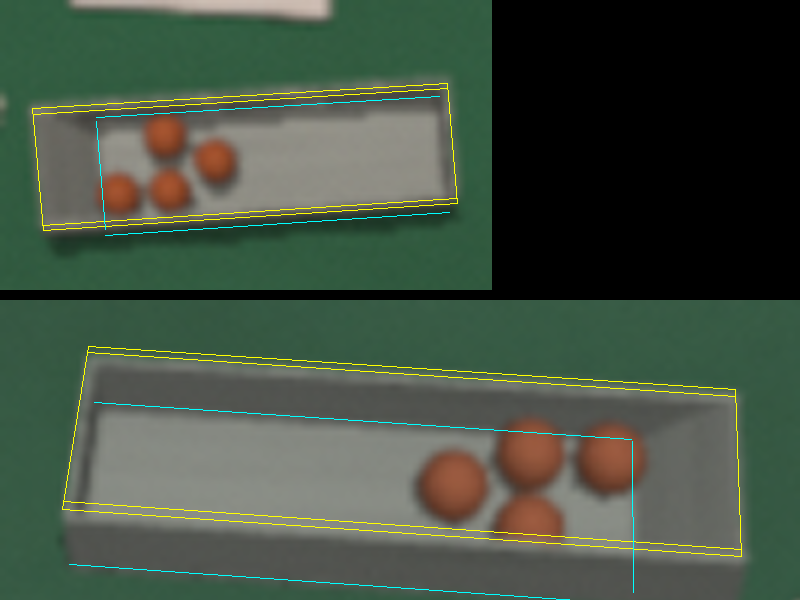

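The overlay fits to about 2 mm, with the side view suggesting a shift of +2 mm in y. Continue to above the trough, then look.

Emit:
carry_out:
  rows:
    - [60,7,0,-0.01,1]
    - [120,14,0,-0.02,1]
    - [180,22,0,-0.03,1]
    - [240,30,0,-0.044,1]
    - [300,37,0,-0.044,1]
    - [360,44,0,-0.044,1]
    - [420,52,0,-0.044,1]
    - [454,56,0,-0.044,1]

```text
time: 7.25
eef_pos: [0.592, 0.2548, 0.2818]
orientation: [-2.148, -2.292, 0.001]
ft_force: [0.7, -0.6, -1.7]
opening: 0.155
grip_force: 34.9
```

Emit:
carry_out:
  rows:
    - [0,0,40,0,1]
    - [0,0,90,0,1]
    - [0,0,130,0,1]
    - [0,0,160,0,1]
    - [0,0,168,0,1]
    - [0,0,168,0,1]
    - [0,0,168,0,1]
    - [0,0,168,0,1]

```text
time: 8.25
eef_pos: [0.5933, 0.251, 0.1158]
orientation: [2.152, 2.288, 0.003]
ft_force: [0.1, -0.2, -1.3]
opening: 0.158
grip_force: 34.9
```

```bash
python3 g.py .593 .2515 .110 3.4; python3 - <<'E'
from h import *
S=cams.read_camera("side");T=cams.read_camera("top");cv2.imwrite("pics/side2.png",S)
a=cv2.resize(S[230:310,205:330],None,fx=6.4,fy=6.4,interpolation=cv2.INTER_CUBIC)
cv2.imwrite("pics/hv.png",a)
E
```

```text
t 8.25 pos [593.3 251.  115.8] head 3.49 F [ 0.1 -0.2 -1.3] open 0.158 grip 34.9
tilt [ 0.0016  0.001  -1.    ] q [-1.    0.46  0.7   1.64 -0.32  1.16 -0.16]
-> [ 0.6 -0.3  5.8] yaw 0.002
```

View pics/hv.png

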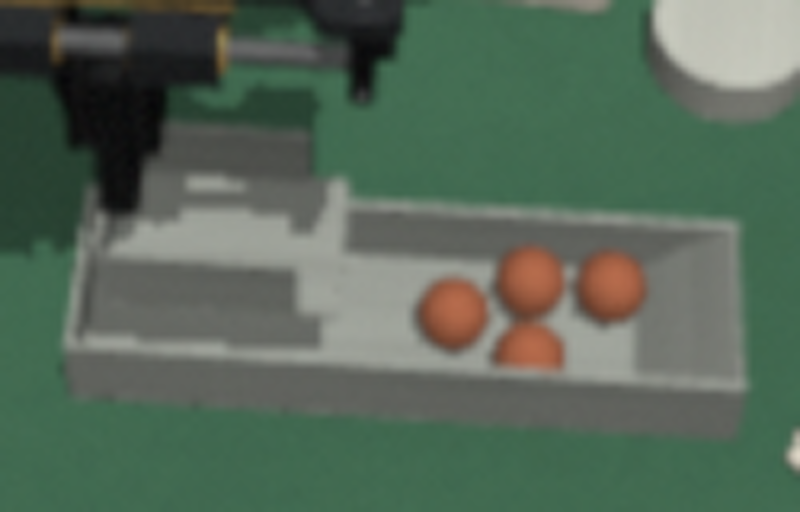

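The scoop hovers about 12 mm above the rim, its lip corner at (320,315), roughly centred. I nudge +1 mm and lower it slowly.

Emit:
carry_out:
  rows:
    - [1,0,6,0,1]
    - [1,0,12,0,1]
    - [1,0,18,0,1]
    - [1,0,24,0,1]
    - [1,0,30,0,1]
    - [1,0,36,0,1]
    - [1,0,42,0,1]
    - [1,0,43,0,1]

```text
time: 9.35
eef_pos: [0.5923, 0.2516, 0.071]
orientation: [-2.153, -2.288, 0.001]
ft_force: [0.5, -0.5, -0.9]
opening: 0.157
grip_force: 34.9
```

Emit:
carry_out:
  rows:
    - [0,0,0.5,0,1]
    - [0,0,1,0,1]
    - [0,0,1.5,0,1]
    - [0,0,1.5,0,1]
    - [0,0,1.5,0,1]
    - [0,0,1.5,0,1]
    - [0,0,1.5,0,1]
    - [0,0,1.5,0,1]

```text
time: 10.35
eef_pos: [0.5926, 0.2517, 0.0701]
orientation: [-2.153, -2.288, 0.0]
ft_force: [0.4, 0.1, -0.7]
opening: 0.159
grip_force: 34.9
```

```bash
python3 g.py .508 .2465 .0695 3.4; python3 - <<'E'
from h import *
S=cams.read_camera("side")
a=cv2.resize(S[230:310,205:330],None,fx=6.4,fy=6.4,interpolation=cv2.INTER_CUBIC)
cv2.imwrite("pics/hv2.png",a)
E
```

```text
t 10.35 pos [592.6 251.7  70.1] head 3.49 F [ 0.4  0.1 -0.7] open 0.159 grip 34.9
tilt [-1.e-04 -0.e+00 -1.e+00] q [-0.98  0.51  0.67  1.68 -0.35  1.08 -0.14]
-> [ -0.  -84.7   0.6] yaw 0.002
```

View pics/hv2.png

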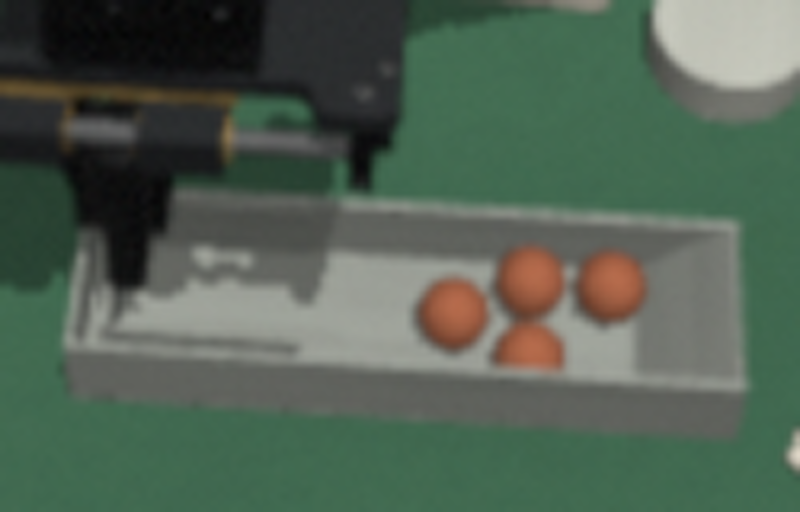

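The scoop is inside the trough, with even gaps at its walls. Touch the floor and push slowly.

Emit:
carry_out:
  rows:
    - [0,0,0.5,0,1]
    - [0,0,1,0,1]
    - [0,0,1,0,1]
    - [0,-5,1,0,1]
    - [0,-12,1,0,1]
    - [0,-20,1,0,1]
    - [0,-28,1,0,1]
    - [0,-36,1,0,1]

```text
time: 11.4
eef_pos: [0.5565, 0.2497, 0.0694]
orientation: [2.152, 2.288, 0.002]
ft_force: [3.9, -0.2, 4.9]
opening: 0.161
grip_force: 34.9
```

```bash
python3 g.py .487 .2455 .0695 3.4
```

```text
t 11.40 pos [556.5 249.7  69.4] head 3.50 F [ 3.9 -0.2  4.9] open 0.161 grip 34.9
tilt [ 1.e-03  5.e-04 -1.e+00] q [-1.04  0.44  0.69  1.77 -0.32  1.05 -0.17]
-> [  0.1 -69.6  -0.1] yaw 0.002
```

Emit:
carry_out:
  rows:
    - [0,-8,0,0,1]
    - [0,-17,0,0,1]
    - [0,-26,0,0,1]
    - [0,-35,0,0,1]
    - [0,-44,0,0,1]
    - [0,-53,0,0,1]
    - [0,-60,0,0,1]
    - [0,-65,0,0,1]

```text
time: 12.4
eef_pos: [0.4916, 0.2458, 0.0694]
orientation: [2.152, 2.288, 0.002]
ft_force: [3.7, -0.2, 5.3]
opening: 0.159
grip_force: 34.9
```

```bash
python3 g.py .487 .2455 .0695 3.4; python3 - <<'E'
from h import *
S=cams.read_camera("side")
a=cv2.resize(S[230:310,205:330],None,fx=6.4,fy=6.4,interpolation=cv2.INTER_CUBIC)
cv2.imwrite("pics/hv3.png",a)
E
```

```text
t 12.40 pos [491.6 245.8  69.4] head 3.51 F [ 3.7 -0.2  5.3] open 0.159 grip 34.9
tilt [ 1.e-03  7.e-04 -1.e+00] q [-1.15  0.32  0.71  1.91 -0.25  1.   -0.27]
-> [ 0.  -4.6 -0.1] yaw 0.002
```

View pics/hv3.png

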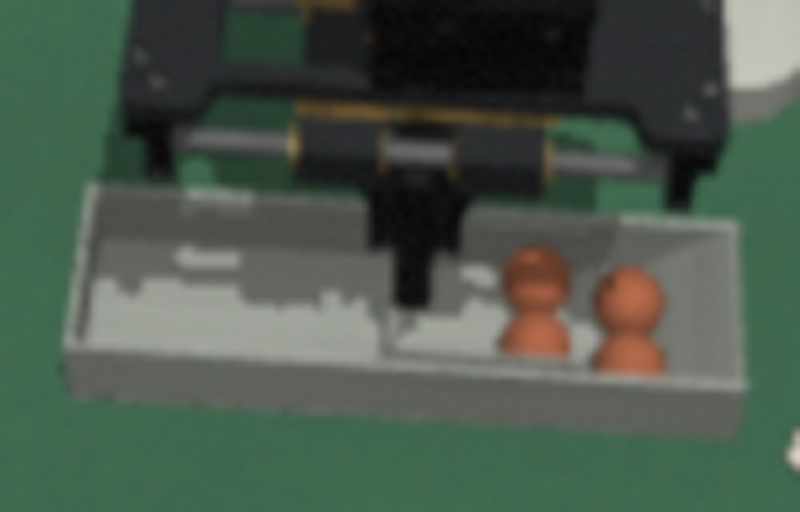

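Two boluses are in the scoop (x≈537) and two sit at the ramp foot over the lip (x≈630). Press on slowly to the ramp.

Emit:
carry_out:
  rows:
    - [0,-1,0,0,1]
    - [0,-2,0,0,1]
    - [0,-3,0,0,1]
    - [0,-4,0,0,1]
    - [0,-5,0,0,1]
    - [0,-5.5,0,0,1]
    - [0,-6,0,0,1]
    - [0,-6,0,0,1]

```text
time: 13.45
eef_pos: [0.4867, 0.2455, 0.0696]
orientation: [2.152, 2.287, 0.004]
ft_force: [5.8, -0.5, 4.2]
opening: 0.157
grip_force: 35.0
```

```bash
python3 g.py .487 .2455 .0695 3.4; python3 - <<'E'
from h import *
S=cams.read_camera("side");T=cams.read_camera("top")
h=cv2.cvtColor(S,cv2.COLOR_BGR2HSV);red=((h[...,0]<12)&(h[...,1]>110)&(h[...,2]>60))
for c,ar,bb,_ in blobs(red[230:310,205:330],8): print(np.round((c+.5)*6.4),ar,bb)
o=np.array([.508,.2489]);d=np.array([np.cos(np.radians(3.5)),np.sin(np.radians(3.5))])
s=bot.read_state();lip=np.array(s["eef_pos"][:2])-.077*d;print("lip px",(proj("side",[*lip,.005])-[205,230]+.5)*6.4,"lip x",lip)
E
```

```text
t 13.45 pos [486.7 245.5  69.6] head 3.50 F [ 5.8 -0.5  4.2] open 0.157 grip 35.0
tilt [ 2.7e-03  9.0e-04 -1.0e+00] q [-1.16  0.31  0.71  1.93 -0.24  0.99 -0.28]
-> [0.  0.3 0.1] yaw 0.002
[551. 302.] 134 [81 39 11 16]
[630. 322.] 131 [93 42 11 16]
lip px [634.56856141 338.89666042] lip x [0.4098897  0.24079189]
```

Emit:
carry_out:
  rows:
    - [0,-1,0,0,1]
    - [0,-2,0,0,1]
    - [0,-3,0,0,1]
    - [0,-3,0,0,1]
    - [0,-3,0,0,1]
    - [0,-3,0,0,1]
    - [0,-3,0,0,1]
    - [0,-3,0,0,1]

```text
time: 14.55
eef_pos: [0.4857, 0.2455, 0.0704]
orientation: [2.15, 2.286, 0.009]
ft_force: [10.8, 0.4, 4.8]
opening: 0.159
grip_force: 35.0
```

```bash
cat > look.py <<'E'
from h import *
S=cams.read_camera("side")
h=cv2.cvtColor(S,cv2.COLOR_BGR2HSV);red=((h[...,0]<12)&(h[...,1]>110)&(h[...,2]>60))
for c,ar,bb,_ in blobs(red[200:320,190:340],8): print("red",np.round(c+[190,200],1),ar,bb[2:])
s=bot.read_state();th=np.arctan2(0.061,1);lip=np.array(s["eef_pos"][:2])-.077*np.array([np.cos(th),np.sin(th)])
print("lip px",proj("side",[*lip,s["eef_pos"][2]-.065]),"lip",lip,"F",np.round(s["ft_force"],1))
cv2.imwrite("pics/last.png",S)
E
python3 look.py; python3 g.py
```

```text
red [282.6 208.5] 431 [36 18]
red [258.6 207. ] 21 [6 7]
red [290.8 276.6] 137 [11 16]
red [303.3 279.7] 132 [10 16]
lip px [304.11879159 282.41160387] lip [0.40884256 0.24077949] F [12.2  0.4  4.6]
t 14.60 pos [485.7 245.5  70.4] head 3.49 F [12.2  0.4  4.6] open 0.163 grip 35.0
tilt [ 0.0064  0.0018 -1.    ] q [-1.16  0.3   0.71  1.93 -0.23  0.99 -0.28]
```

The lip is against the ramp with about 11 N. Now draw back with gentle acceleration and stop abruptly, so the boluses roll inward.

Emit:
carry_out:
  rows:
    - [0,2,0,0,1]
    - [0,8,-1,0,1]
    - [0,18,-1,0,1]
    - [0,32,-1,0,1]
    - [0,50,-1,0,1]
    - [0,72,-1,0,1]
    - [0,98,-1,0,1]
    - [0,98,-1,0,1]

```text
time: 15.6
eef_pos: [0.5826, 0.2505, 0.0695]
orientation: [2.153, 2.286, 0.0]
ft_force: [1.7, -0.2, 2.3]
opening: 0.161
grip_force: 34.9
```

```bash
python3 look.py; python3 g.py; python3 -c "
from h import *
S=cv2.imread('pics/last.png');cv2.imwrite('pics/hv4.png',cv2.resize(S[230:310,205:330],None,fx=6.4,fy=6.4,interpolation=cv2.INTER_CUBIC))"
```

```text
red [226.8 206.5] 419 [39 15]
red [246.1 273.7] 132 [11 16]
red [292.5 279.5] 127 [13 16]
lip px [262.91095894 279.48240983] lip [0.50460844 0.24570714] F [-0.5 -0.1 -1.1]
t 15.65 pos [581.5 250.4  69.5] head 3.44 F [-0.5 -0.1 -1.1] open 0.163 grip 34.9
tilt [ 4.e-04 -1.e-03 -1.e+00] q [-1.    0.49  0.68  1.7  -0.35  1.07 -0.15]
```

View pics/hv4.png

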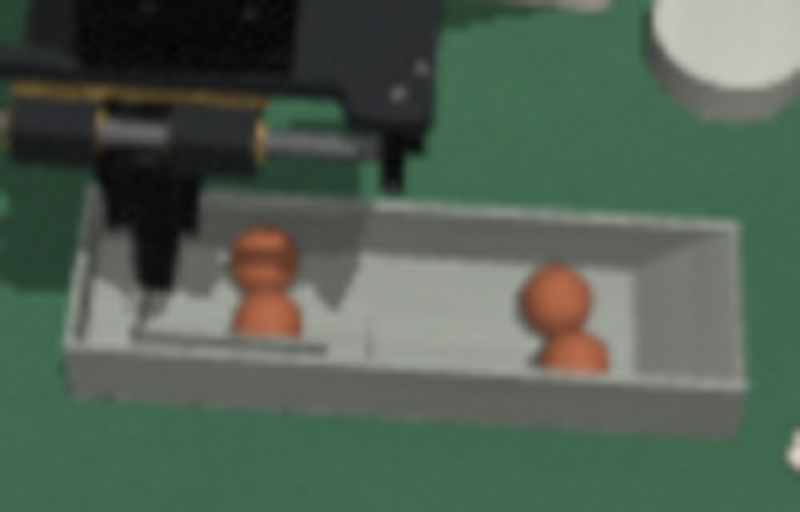

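Two boluses stayed mid-scoop (265,290) and two rolled off (560-575,300-350). I push again, then lift straight up at the ramp this time and jerk forward in the air so they roll inward.

Emit:
carry_out:
  rows:
    - [0,-4,1,0,1]
    - [0,-12,1,0,1]
    - [0,-22,1,0,1]
    - [0,-33,1,0,1]
    - [0,-45,1,0,1]
    - [0,-57,1,0,1]
    - [0,-69,1,0,1]
    - [0,-79,1,0,1]

```text
time: 16.65
eef_pos: [0.5012, 0.2463, 0.0694]
orientation: [2.152, 2.288, 0.001]
ft_force: [4.1, 1.1, 6.2]
opening: 0.16
grip_force: 34.9
```

Emit:
carry_out:
  rows:
    - [0,-6,0,0,1]
    - [0,-9,0,0,1]
    - [0,-11,0,0,1]
    - [0,-13,0,0,1]
    - [0,-14.5,0,0,1]
    - [0,-15.5,0,0,1]
    - [0,-16,0,0,1]
    - [0,-16,0,0,1]

```text
time: 17.65
eef_pos: [0.4866, 0.2455, 0.0696]
orientation: [2.151, 2.287, 0.004]
ft_force: [7.7, 0.5, 4.1]
opening: 0.16
grip_force: 35.0
```

```bash
python3 look.py; python3 g.py
```

```text
red [281.4 208.7] 443 [36 18]
red [257.3 207.3] 19 [6 7]
red [276.1 277.1] 100 [10 15]
red [302.9 279.7] 130 [11 16]
lip px [303.67478852 282.55461121] lip [0.40980155 0.24083829] F [6.3 0.3 3.4]
t 17.70 pos [486.7 245.5  69.7] head 3.51 F [6.3 0.3 3.4] open 0.158 grip 35.0
tilt [ 0.0029  0.001  -1.    ] q [-1.16  0.31  0.72  1.93 -0.24  0.99 -0.28]
```

Emit:
carry_out:
  rows:
    - [0,-1,0,0,1]
    - [0,-1.5,0,0,1]
    - [0,-1.5,-0.7,0,1]
    - [0,-1.5,-1.5,0,1]
    - [0,-1.5,-3,0,1]
    - [0,-1.5,-5,0,1]
    - [0,-1.5,-8,0,1]
    - [0,-1.5,-11,0,1]

```text
time: 18.7
eef_pos: [0.4833, 0.2449, 0.0797]
orientation: [-2.152, -2.288, 0.003]
ft_force: [1.0, 0.2, -1.1]
opening: 0.159
grip_force: 34.9
```

```bash
python3 look.py; python3 g.py;python3 -c "
from h import *
S=cv2.imread('pics/last.png');cv2.imwrite('pics/hv5.png',cv2.resize(S[230:310,205:330],None,fx=6.4,fy=6.4,interpolation=cv2.INTER_CUBIC))"
```

```text
red [259.4 204.3] 17 [6 7]
red [282.6 206.5] 376 [36 15]
red [278.  274.5] 105 [10 15]
red [305.  278.6] 154 [11 18]
lip px [305.35413837 280.06727656] lip [0.40691515 0.24034372] F [ 0.2 -0.  -1.4]
t 18.75 pos [483.8 245.   80.2] head 3.50 F [ 0.2 -0.  -1.4] open 0.155 grip 34.9
tilt [-9.e-04 -2.e-04 -1.e+00] q [-1.17  0.29  0.72  1.92 -0.22  1.01 -0.29]
```

View pics/hv5.png

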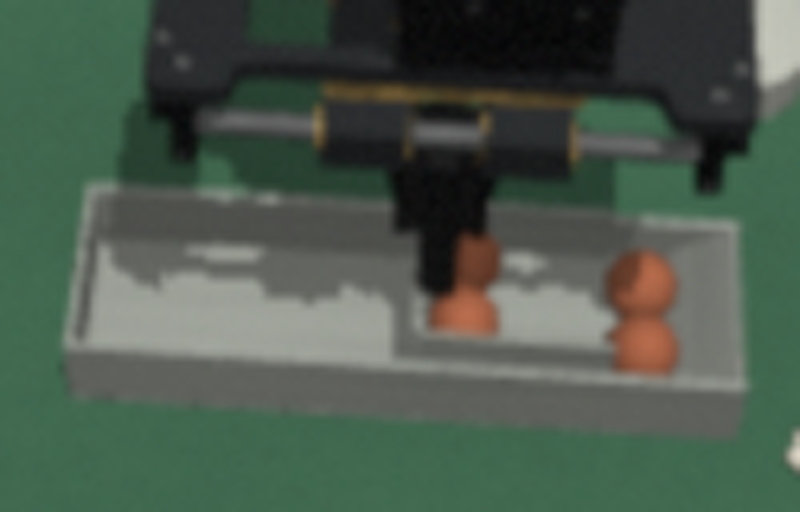

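The front two seem wedged between the lip edge and the ramp. I press the lip onto the ramp at this height; afterwards a quick burst up the ramp, stopped dead, should let them roll back down into the scoop.

Emit:
carry_out:
  rows:
    - [0,-1.5,0,0,1]
    - [0,-3,0,0,1]
    - [0,-4.5,0,0,1]
    - [0,-6,0,0,1]
    - [0,-7.5,0,0,1]
    - [0,-8.5,0,0,1]
    - [0,-8.5,0,0,1]
    - [0,-8.5,0,0,1]

```text
time: 19.75
eef_pos: [0.4762, 0.2447, 0.0803]
orientation: [2.153, 2.288, 0.001]
ft_force: [1.9, -0.3, -0.6]
opening: 0.16
grip_force: 35.0
```

```bash
python3 look.py; python3 g.py
```

```text
red [263.6 204. ] 21 [6 7]
red [286.9 206.6] 368 [36 15]
red [280.9 274.7] 103 [10 15]
red [308.1 278.6] 155 [11 18]
lip px [308.65178065 280.30434567] lip [0.39935601 0.23993388] F [ 1.7  0.2 -1.1]
t 19.80 pos [476.2 244.6  80.2] head 3.49 F [ 1.7  0.2 -1.1] open 0.156 grip 35.0
tilt [ 7.e-04  2.e-04 -1.e+00] q [-1.19  0.27  0.73  1.94 -0.21  1.01 -0.31]
```

They are riding on the lip (same height, moved with it). Lift gently straight up, clear of the ramp.

Emit:
carry_out:
  rows:
    - [0,0,-2,0,1]
    - [0,0,-6,0,1]
    - [0,0,-12,0,1]
    - [0,0,-19,0,1]
    - [0,0,-26,0,1]
    - [0,0,-33,0,1]
    - [0,0,-39,0,1]
    - [0,0,-43,0,1]

```text
time: 20.8
eef_pos: [0.4759, 0.2446, 0.1235]
orientation: [2.153, 2.288, 0.0]
ft_force: [0.6, -0.1, -1.3]
opening: 0.161
grip_force: 34.9
```

```bash
python3 look.py; python3 g.py
```

```text
red [282.1 263.7] 108 [11 16]
red [310.1 268.8] 179 [11 21]
lip px [310.6365559  269.81448006] lip [0.39922732 0.24004176] F [ 0.4  0.3 -1. ]
t 20.85 pos [476.1 244.7 123.8] head 3.49 F [ 0.4  0.3 -1. ] open 0.160 grip 34.9
tilt [ 5.e-04  5.e-04 -1.e+00] q [-1.21  0.21  0.74  1.9  -0.16  1.09 -0.35]
```

All four are riding. Now the forward jerk in the air, with gentle braking.

Emit:
carry_out:
  rows:
    - [0,-22,0,0,1]
    - [0,-41,0,0,1]
    - [0,-56,0,0,1]
    - [0,-67,0,0,1]
    - [0,-74,0,0,1]
    - [0,-78,0,0,1]
    - [0,-80,0,0,1]
    - [0,-80,0,0,1]

```text
time: 21.85
eef_pos: [0.3961, 0.2397, 0.1231]
orientation: [2.153, 2.288, 0.0]
ft_force: [0.3, -0.9, -2.9]
opening: 0.16
grip_force: 34.9
```

```bash
python3 look.py; python3 g.py .55 .245 .24 3.5 .65 .058 .24 -0.9
```

```text
red [332. 200.] 11 [11  1]
red [320.2 266.2] 113 [10 16]
red [336.7 264.5] 54 [ 6 10]
lip px [346.78653878 272.32304072] lip [0.31932513 0.23496867] F [-0.9 -0.5 -1.7]
t 21.90 pos [396.2 239.7 123.1] head 3.48 F [-0.9 -0.5 -1.7] open 0.158 grip 34.9
tilt [ 1.e-04 -1.e-04 -1.e+00] q [-1.33  0.01  0.71  2.06 -0.01  1.07 -0.56]
-> [  -4.   153.9 -116.9] yaw -0.000
-> [-192.8   88.4    0. ] yaw 0.077
```

All four are well inside the scoop: the front blob is 24 mm behind the lip, and no red is left in the trough. Carry gently up and over toward the boat's +x side.

Emit:
carry_out:
  rows:
    - [0,3,-10,0,1]
    - [0,9,-25,0,1]
    - [0,19,-45,0,1]
    - [0,33,-65,0,1]
    - [0,51,-85,0,1]
    - [0,71,-100,0,1]
    - [0,91,-112,0,1]
    - [0,111,-117,0,1]

```text
time: 22.9
eef_pos: [0.5083, 0.2468, 0.2421]
orientation: [2.152, 2.288, 0.003]
ft_force: [-0.6, -0.6, -1.9]
opening: 0.159
grip_force: 34.9
```

Emit:
carry_out:
  rows:
    - [-3,20,0,0,1]
    - [-10,40,0,0,1]
    - [-20,59,0,0,1]
    - [-34,77,0,0,1]
    - [-50,94,0,0,1]
    - [-68,110,0,0,1]
    - [-86,124,0,0,1]
    - [-104,136,0,0,1]

```text
time: 23.9
eef_pos: [0.6498, 0.1506, 0.241]
orientation: [2.151, 2.288, 0.001]
ft_force: [0.8, -0.2, -1.9]
opening: 0.156
grip_force: 34.9
```

Emit:
carry_out:
  rows:
    - [-18,11,0,0.005,1]
    - [-35,20,0,0.015,1]
    - [-50,27,0,0.03,1]
    - [-63,32,0,0.045,1]
    - [-72,35,0,0.06,1]
    - [-78,36,0,0.07,1]
    - [-81,36,0,0.077,1]
    - [-82,36,0,0.077,1]

```text
time: 24.9
eef_pos: [0.6897, 0.0715, 0.2401]
orientation: [-2.239, -2.204, -0.0]
ft_force: [0.3, 0.1, -1.8]
opening: 0.163
grip_force: 34.9
```

```bash
python3 g.py .68 .0563 .207 -0.9 .559 .0582 .207 -.9; python3 - <<'E'
from h import *
for n in("side","top"):
    S=cams.read_camera(n);cv2.imwrite(f"pics/x_{n}.png",S)
    h=cv2.cvtColor(S,cv2.COLOR_BGR2HSV);red=((h[...,0]<14)&(h[...,1]>100)&(h[...,2]>50)&(h[...,2]<230))
    for c,ar,bb,_ in blobs(red,8):
        if 150<c[0]<360 and 120<c[1]<330: print(n,np.round(c,1),ar,bb[2:])
s=bot.read_state();p=np.array(s["eef_pos"]);print("lip px",proj("side",p-[.077,-.004,.063]),"handle",proj("side",p-[0,0,.063]))
P=lambda X,Y:(220+X/2,90+(Y-290)/2)
for q in[(68,458),(166,468),(161,530),(64,522)]:print("boat rim",np.round(onz("side",P(*q),.130),4))
E
```

```text
t 24.90 pos [689.7  71.5 240.1] head -0.90 F [ 0.3  0.1 -1.8] open 0.163 grip 34.9
tilt [-1.e-04  2.e-04 -1.e+00] q [-0.72  0.52  0.83  1.35 -0.38  1.44  0.08]
-> [-15.4  -9.4  33.1] yaw -0.000
-> [  -0. -121.    0.] yaw 0.000
side [339.9 140.6] 222 [23 26]
side [203.4 162.3] 114 [13 13]
side [220.7 163.6] 81 [10 10]
top [219.9 177.1] 11437 [ 73 220]
top [154.8 157.1] 8 [5 5]
top [349.6 256.1] 324 [36 23]
lip px [227.27493883 171.81806356] handle [195.52648868 167.53717864]
boat rim [0.5559 0.0259 0.13  ]
boat rim [0.4341 0.0267 0.13  ]
boat rim [0.4343 0.129  0.13  ]
boat rim [0.5463 0.1323 0.13  ]
```

Load check: the wrist weight grew by about 0.55 N, which is four boluses. Position for the run-up.

Emit:
carry_out:
  rows:
    - [-1,2,3,0,1]
    - [-3,6,8,0,1]
    - [-6,12,14,0,1]
    - [-9,20,20,0,1]
    - [-13,30,26,0,1]
    - [-16,42,30,0,1]
    - [-18,53,32.5,0,1]
    - [-18.5,62,33,0,1]

```text
time: 26.0
eef_pos: [0.7522, 0.0515, 0.2067]
orientation: [2.239, 2.203, -0.001]
ft_force: [-0.0, 0.7, -1.7]
opening: 0.159
grip_force: 34.9
```

Emit:
carry_out:
  rows:
    - [0,4,0,0,1]
    - [0,6,0,0,1]
    - [0,7,0,0,1]
    - [0,7,0,0,1]
    - [0,7,0,0,1]
    - [0,7,0,0,1]
    - [0,7,0,0,1]
    - [0,7,0,0,1]

```text
time: 27.0
eef_pos: [0.7585, 0.0517, 0.207]
orientation: [-2.239, -2.204, 0.0]
ft_force: [-0.3, 0.2, -0.2]
opening: 0.154
grip_force: 34.9
```

```bash
python3 g.py .759 .0521 .207 -0.9 .564 .0552 .207 -.9; python3 - <<'E'
from h import *
S=cams.read_camera("side");cv2.imwrite("pics/x_side2.png",S)
h=cv2.cvtColor(S,cv2.COLOR_BGR2HSV);red=((h[...,0]<14)&(h[...,1]>100)&(h[...,2]>50)&(h[...,2]<230))
for c,ar,bb,_ in blobs(red,8):
    if 130<c[0]<360 and 120<c[1]<330: print(np.round(c,1),ar,bb[2:])
p=np.array(bot.read_state()["eef_pos"]);print("lip px",proj("side",p-[.077,-.004,.063]))
E
```

```text
t 27.00 pos [758.5  51.7 207. ] head -0.92 F [-0.3  0.2 -0.2] open 0.154 grip 34.9
tilt [-1.e-04 -0.e+00 -1.e+00] q [-0.57  0.68  0.78  1.18 -0.46  1.45  0.13]
-> [0.4 0.5 0. ] yaw -0.000
-> [   0. -195.    0.] yaw 0.000
[339.9 140.6] 222 [23 26]
[178.4 164.2] 97 [13 11]
[195.2 165.4] 76 [10 10]
lip px [201.56764624 173.28142765]
```

Emit:
carry_out:
  rows:
    - [0,-30,0,0,1]
    - [0,-75,0,0,1]
    - [0,-135,0,0,1]
    - [0,-195,0,0,1]
    - [0,-134,0,0,1]
    - [0,-73,0,0,1]
    - [0,-30,0,0,1]
    - [0,-10,0,0,1]

```text
time: 28.05
eef_pos: [0.75, 0.0517, 0.2062]
orientation: [2.239, 2.204, -0.001]
ft_force: [-0.9, -0.0, -1.9]
opening: 0.157
grip_force: 34.9
```

```bash
python3 g.py; cat > look2.py <<'E'
from h import *
for n in("side","top"):
    S=cams.read_camera(n);cv2.imwrite(f"pics/y_{n}.png",S)
    h=cv2.cvtColor(S,cv2.COLOR_BGR2HSV);red=((h[...,0]<14)&(h[...,1]>100)&(h[...,2]>50)&(h[...,2]<230))
    for c,ar,bb,_ in blobs(red,6):
        if 130<c[0]<360 and 100<c[1]<330: print(n,np.round(c,1),ar,bb[2:])
p=np.array(bot.read_state()["eef_pos"]);print("lip px",proj("side",p-[.077,-.004,.063]),"boat px side",proj("side",[.492,.0588,.11]),"top",proj("top",[.492,.0588,.106]))
E
python3 look2.py
```

```text
t 28.05 pos [750.   51.7 206.2] head -0.90 F [-0.9 -0.  -1.9] open 0.157 grip 34.9
tilt [-3.e-04 -7.e-04 -1.e+00] q [-0.61  0.67  0.83  1.22 -0.48  1.45  0.15]
side [339.9 140.6] 222 [23 26]
side [288.4 190.6] 162 [24 12]
side [166.  329.8] 493 [33 34]
top [226.2 144.4] 9855 [ 80 204]
top [151.1 155.8] 50 [16 16]
top [248.8 216.9] 87 [ 9 15]
top [349.6 256.1] 324 [36 23]
top [206.3 323.2] 11210 [166 135]
lip px [205.1569229  173.81692576] boat px side [277.94280295 191.57439722] top [245.09731251 208.86086758]
```

```bash
python3 - <<'E'
from h import *
S=cv2.imread("pics/y_side.png");T=cv2.imread("pics/y_top.png")
a=cv2.resize(S[130:230,170:330],(640,400),interpolation=cv2.INTER_CUBIC)[:, :480+80]
b=cv2.resize(T[180:240,220:260],(240,360),interpolation=cv2.INTER_CUBIC)
o=np.zeros((400,800,3),np.uint8);o[:,:560]=a;o[:360,560:]=b;cv2.imwrite("pics/b1.png",o)
E
```

```text
(no output)
```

View pics/b1.png

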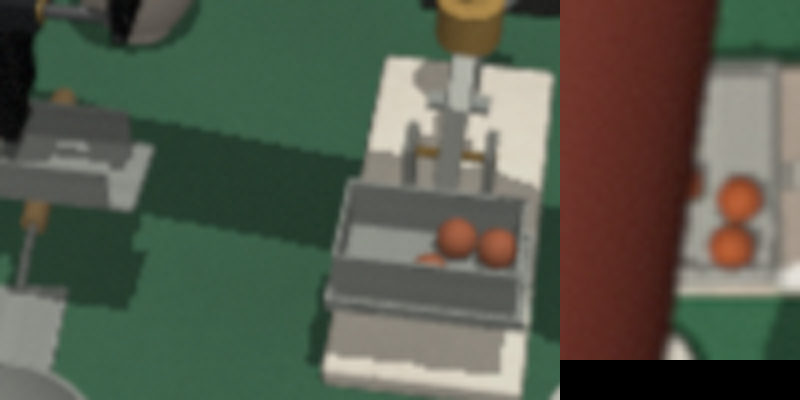

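Three boluses are clearly in the boat (two at (475,240), one at (430,258)); the fourth is probably hidden behind the near wall, since the scoop looks empty. I take the scoop back to the mat, then check from above.

Emit:
carry_out:
  rows:
    - [-30,-17,-30,0,1]
    - [-80,-45,-45,0,1]
    - [-133,-75,-45,0,1]
    - [-186,-106,-45,-0.01,1]
    - [-239,-136,-45,-0.024,1]
    - [-292,-166,-45,-0.024,1]
    - [-345,-196,-45,-0.024,1]
    - [-385,-219,-45,-0.024,1]

```text
time: 29.15
eef_pos: [0.5206, -0.3316, 0.2525]
orientation: [2.215, 2.228, 0.002]
ft_force: [0.4, -0.4, -1.7]
opening: 0.164
grip_force: 34.9
```

```bash
python3 look2.py|grep -v "340\|349.6"; python3 g.py .5085 -.3567 .115 0.5;python3 - <<'E'
from h import *
T=cv2.imread("pics/y_top.png");h=cv2.cvtColor(T,cv2.COLOR_BGR2HSV)
# where dark arm covers the mat?
m=(h[...,2]<60)[180:245,340:400];print(m.sum())
E
```

```text
side [339.8 140.5] 226 [23 26]
side [288.7 190.6] 163 [19 12]
top [149.  154.5] 29 [13 15]
top [155.1 156.1] 11 [4 5]
top [239.1 214.6] 45 [7 8]
top [248.8 216.9] 87 [ 9 15]
top [349.7 256. ] 329 [36 23]
top [191.1 282. ] 40 [7 7]
lip px [309.03902516  79.42545593] boat px side [277.94280295 191.57439722] top [245.09731251 208.86086758]
t 29.25 pos [ 518.  -335.2  253. ] head -0.07 F [-0.9  0.  -1.6] open 0.156 grip 34.9
tilt [ 5.0e-04 -1.1e-03 -1.0e+00] q [-0.26  0.36  0.99  1.54 -0.31  1.4   0.76]
-> [-21.3  -9.5 138. ] yaw -0.010
1567
```

The top view shows 3 boluses in the boat and a red blob at top (191,282): one bolus fell on the counter, probably during the air jerk. I still hold the scoop, so I locate the bolus first.

```bash
python3 - <<'E'
from h import *
S=cv2.imread("pics/y_side.png");T=cv2.imread("pics/y_top.png")
hs=cv2.cvtColor(S,cv2.COLOR_BGR2HSV);red=((hs[...,0]<14)&(hs[...,1]>100)&(hs[...,2]>50)&(hs[...,2]<230))
for c,ar,bb,_ in blobs(red,6):
    if c[0]>320 and c[1]>180: print("side",np.round(c,1),ar,bb, np.round(onz("side",c,.013),4))
print("top ball",np.round(onz("top",(191.1,282),.013),4), "proj side",proj("side",onz("top",(191.1,282),.013)))
# napkin extents and cabinet base (brown) extents
h=cv2.cvtColor(T,cv2.COLOR_BGR2HSV)
w=(h[...,1]<60)&(h[...,2]>120)
for c,ar,bb,m in blobs(w,100):
    if 160<c[0]<210 and 240<c[1]<300: print("napkin",bb,np.round(onz("top",(bb[0],bb[1]),0),3),np.round(onz("top",(bb[0]+bb[2],bb[1]+bb[3]),0),3))
br=(h[...,0]>5)&(h[...,0]<20)&(h[...,1]>90)
for c,ar,bb,m in blobs(br,500):
    print("brown",bb,np.round(onz("top",(bb[0]+bb[2],bb[1]),0),3),np.round(onz("top",(bb[0]+bb[2],bb[1]+bb[3]),0),3))
E
```

```text
side [459.4 233.9] 2919 [417 187  95  77] [0.0272 0.0499 0.013 ]
side [374.7 292. ] 95 [369 287  12  11] [0.25   0.2485 0.013 ]
top ball [0.2511 0.25   0.013 ] proj side [374.17926837 292.57822396]
napkin [171 251  27  28] [0.356 0.322 0.   ] [0.259 0.228 0.   ]
brown [449  57  63 127] [ 1.03  -0.931  0.   ] [ 0.562 -0.883  0.   ]
brown [239  78  59  38] [ 0.969 -0.142  0.   ] [ 0.826 -0.137  0.   ]
brown [ 26 209  82 131] [0.507 0.544 0.   ] [0.064 0.535 0.   ]
```

The bolus lies on the counter at (0.2505, 0.249), both views agreeing, just inside the arm's reach. I will nudge it outward with the scoop's side wall and then scoop it with a quick thrust. Go there high.

Emit:
carry_out:
  rows:
    - [40,-4,-20,-0.05,1]
    - [100,-10,-27,-0.12,1]
    - [160,-16,-27,-0.2,1]
    - [220,-22,-27,-0.28,1]
    - [280,-28,-27,-0.36,1]
    - [340,-34,-27,-0.44,1]
    - [400,-42,-27,-0.5,1]
    - [460,-50,-27,-0.524,1]

```text
time: 30.25
eef_pos: [0.4683, 0.132, 0.2793]
orientation: [-1.556, -2.729, -0.003]
ft_force: [0.1, 0.6, -1.3]
opening: 0.155
grip_force: 34.9
```

```bash
python3 g.py .36 .225 .20 30 .342 .228 .079 30
```

```text
t 30.25 pos [468.3 132.  279.3] head 30.61 F [ 0.1  0.6 -1.3] open 0.155 grip 34.9
tilt [ 5.0e-04  1.7e-03 -1.0e+00] q [-1.   -0.07  0.61  1.79  0.04  1.41  0.14]
-> [135.1 -45.9  79.4] yaw 0.011
-> [ 11.6 -14.1 121. ] yaw 0.000
```

Emit:
carry_out:
  rows:
    - [45,-15,10,0,1]
    - [90,-30,40,0,1]
    - [125,-45,80,0.01,1]
    - [138,-55,110,0.01,1]
    - [142,-58,125,0.01,1]
    - [142,-60,129,0.01,1]
    - [142,-60,129,0.01,1]
    - [142,-60,129,0.01,1]

```text
time: 31.25
eef_pos: [0.3469, 0.2221, 0.151]
orientation: [1.574, 2.718, 0.002]
ft_force: [-0.2, 0.3, -1.2]
opening: 0.155
grip_force: 34.9
```

```bash
python3 g.py .346 .221 .079 30 .332 .2454 .079 30
```

```text
t 31.25 pos [346.9 222.1 151. ] head 29.85 F [-0.2  0.3 -1.2] open 0.155 grip 34.9
tilt [ 0.0011  0.0011 -1.    ] q [-1.12 -0.14  0.41  2.12  0.06  1.15 -0.21]
-> [-0.5 -1.4 72. ] yaw -0.003
-> [28.1  0.1  0. ] yaw 0.000
```

The arm reaches in easily. I use more overlap and a more outward-facing push.

Emit:
carry_out:
  rows:
    - [-4,-10,5,0.06,1]
    - [-8,-21,15,0.137,1]
    - [-8,-21,30,0.137,1]
    - [-8,-21,45,0.137,1]
    - [-8,-21,60,0.137,1]
    - [-8,-21,70,0.137,1]
    - [-8,-21,72,0.137,1]
    - [-8,-21,72,0.137,1]

```text
time: 32.25
eef_pos: [0.332, 0.2047, 0.0782]
orientation: [1.755, 2.606, 0.0]
ft_force: [-0.3, -0.7, -1.6]
opening: 0.155
grip_force: 34.9
```

```bash
python3 g.py .3226 .2307 .079 22; cat > ball.py <<'E'
from h import *
for n in("top","side"):
    I=cams.read_camera(n);cv2.imwrite(f"pics/b_{n}.png",I);h=cv2.cvtColor(I,cv2.COLOR_BGR2HSV);r=((h[...,0]<14)&(h[...,1]>100)&(h[...,2]>50)&(h[...,2]<230))
    for c,ar,bb,_ in blobs(r,10):
        if ar<130: print(n,np.round(c,1),ar,bb[2:],"z13",np.round(onz(n,c,.013)[:2],4))
E
python3 ball.py
```

```text
t 32.25 pos [332.  204.7  78.2] head 22.08 F [-0.3 -0.7 -1.6] open 0.155 grip 34.9
tilt [ 3.e-04  0.e+00 -1.e+00] q [-1.1  -0.09  0.42  2.25  0.04  0.98 -0.32]
-> [27.6  1.1 -0.8] yaw 0.001
top [148.7 155.2] 30 [10 16] z13 [0.6931 0.3981]
top [239.2 214.6] 45 [8 8] z13 [0.4759 0.0819]
top [248.8 216.9] 87 [ 9 15] z13 [0.4673 0.0487]
top [201.3 259.4] 19 [10 14] z13 [0.3259 0.2146]
top [ 41.4 336.5] 28 [10  8] z13 [0.0837 0.7538]
top [ 34.9 381.3] 14 [8 5] z13 [-0.0586  0.7693]
side [374.7 292.1] 95 [11 11] z13 [0.2499 0.2486]
```

Emit:
carry_out:
  rows:
    - [14,0,0,0,1]
    - [30,0,0,0,1]
    - [50,0,0,0,1]
    - [72,0,0,0,1]
    - [96,0,0,0,1]
    - [120,0,0,0,1]
    - [144,0,0,0,1]
    - [166,0,0,0,1]

```text
time: 33.35
eef_pos: [0.2682, 0.3601, 0.078]
orientation: [-1.754, -2.606, -0.0]
ft_force: [0.0, 0.1, -1.3]
opening: 0.161
grip_force: 34.9
```

```bash
python3 g.py; python3 ball.py
```

```text
t 33.35 pos [268.2 360.1  78. ] head 22.13 F [ 0.   0.1 -1.3] open 0.161 grip 34.9
tilt [-2.e-04  2.e-04 -1.e+00] q [-1.27  0.06  0.25  2.12 -0.02  0.97 -0.63]
top [149.2 154.7] 25 [ 9 15] z13 [0.6948 0.3966]
top [239.  214.5] 44 [7 8] z13 [0.4764 0.0825]
top [248.8 216.9] 87 [ 9 15] z13 [0.4673 0.0487]
top [145.5 295.9] 14 [ 3 11] z13 [0.2087 0.4051]
top [115.  294.5] 10 [7 4] z13 [0.2155 0.5088]
top [ 43.4 334. ] 44 [14 17] z13 [0.0915 0.7474]
top [ 37.6 381. ] 26 [13  7] z13 [-0.0579  0.7606]
side [406.7 354.2] 123 [12 13] z13 [0.1944 0.3843]
```

The bolus is now at (0.194, 0.384). Back off, lift, and set up for a thrust toward -x.

Emit:
carry_out:
  rows:
    - [-15,0,0,0,1]
    - [-25,5,-15,0,1]
    - [-25,20,-40,0.05,1]
    - [-25,50,-45,0.15,1]
    - [-20,85,-45,0.25,1]
    - [-20,110,-45,0.34,1]
    - [-20,115,-45,0.384,1]
    - [-20,115,-45,0.384,1]

```text
time: 34.45
eef_pos: [0.3837, 0.3821, 0.1235]
orientation: [-2.221, -2.222, 0.0]
ft_force: [-0.1, -0.1, -1.1]
opening: 0.158
grip_force: 34.9
```

```bash
python3 ball.py | grep -v "top \[\(14\|239\|248\|4\|3\)"; python3 g.py .38 .382 .070 0
```

```text
top [128.6 240.9] 16 [10 13] z13 [0.3943 0.4653]
top [ 99.1 243.9] 12 [9 8] z13 [0.3865 0.5669]
top [130.6 257.2] 12 [ 4 11] z13 [0.3388 0.4575]
top [ 42.3 335.8] 34 [12 10] z13 [0.0859 0.7508]
top [ 35.  381.5] 15 [8 5] z13 [-0.0594  0.7691]
side [507.4 114.5] 90 [10 18] z13 [-0.2325 -0.4968]
side [510.1 199.8] 16 [3 6] z13 [-0.133  -0.0911]
t 34.55 pos [382.9 382.4 123.3] head 0.12 F [ 0.6  0.4 -2.2] open 0.161 grip 34.9
tilt [-5.e-04  0.e+00 -1.e+00] q [-1.19  0.19  0.36  1.87 -0.08  1.09 -0.8 ]
-> [-0.4 -2.8 53.3] yaw 0.002
```

```bash
python3 - <<'E'
from h import *
for n in("side","top"):
    I=cv2.imread(f"pics/b_{n}.png");h=cv2.cvtColor(I,cv2.COLOR_BGR2HSV);r=((h[...,0]<14)&(h[...,1]>100)&(h[...,2]>50)&(h[...,2]<230))
    for c,ar,bb,_ in blobs(r,10): 
        P=onz(n,c,.013)[:2]
        if .1<P[0]<.4 and .25<P[1]<.6: print(n,np.round(c,1),ar,bb,np.round(P,4))
E
```

```text
side [417.  374.1] 137 [411 368  13  13] [0.1787 0.4219]
top [ 93.5 294.2] 12371 [ 26 210 161 174] [0.2182 0.5819]
top [128.6 240.9] 16 [123 236  10  13] [0.3943 0.4653]
top [ 99.1 243.9] 12 [ 95 240   9   8] [0.3865 0.5669]
top [130.6 257.2] 12 [129 252   4  11] [0.3388 0.4575]
```

It rolled on to (0.179, 0.422). I set up the thrust lane at y = 0.420 and lower to the counter.

Emit:
carry_out:
  rows:
    - [20,-1,0,0,1]
    - [37,-2,10,0,1]
    - [37.5,-2,25,0,1]
    - [37.5,-2,40,0,1]
    - [37.5,-2,50,0,1]
    - [37.5,-2,55,0,1]
    - [37.5,-2,56.5,0,1]
    - [37.5,-2,56.5,0,1]

```text
time: 35.55
eef_pos: [0.3817, 0.4206, 0.0669]
orientation: [-2.221, -2.222, -0.001]
ft_force: [0.3, -0.4, -1.5]
opening: 0.156
grip_force: 34.9
```

```bash
python3 ball.py >/dev/null; python3 - <<'E'
from h import *
for n in("side","top"):
    I=cv2.imread(f"pics/b_{n}.png");h=cv2.cvtColor(I,cv2.COLOR_BGR2HSV);r=((h[...,0]<14)&(h[...,1]>100)&(h[...,2]>50)&(h[...,2]<230))
    for c,ar,bb,_ in blobs(r,10): 
        P=onz(n,c,.013)[:2]
        if .1<P[0]<.3 and .25<P[1]<.55: print(n,np.round(c,1),ar,bb,np.round(P,4))
E
python3 g.py .381 .42 .066 0
```

```text
side [417.  374.1] 137 [411 368  13  13] [0.1787 0.4219]
top [140.4 304.6] 35 [137 302   7   7] [0.1803 0.4222]
t 35.65 pos [381.6 420.8  67. ] head 0.05 F [ 0.2 -0.7 -1.5] open 0.157 grip 34.9
tilt [ 4.e-04  7.e-04 -1.e+00] q [-1.2   0.31  0.34  1.86 -0.12  0.99 -0.81]
-> [-0.8 -0.6  1. ] yaw 0.001
```

Emit:
carry_out:
  rows:
    - [-1,-45,0.9,0,1]
    - [-1,-105,0.9,0,1]
    - [-1,-166,0.9,0,1]
    - [-1,-227,0.9,0,1]
    - [-1,-279,0.9,0,1]
    - [-1,-323,0.9,0,1]
    - [-1,-359,0.9,0,1]
    - [-1,-387,0.9,0,1]

```text
time: 36.65
eef_pos: [-0.007, 0.4195, 0.0663]
orientation: [-2.218, -2.223, -0.002]
ft_force: [1.4, 1.6, -0.5]
opening: 0.159
grip_force: 35.0
```

Emit:
carry_out:
  rows:
    - [0,-20,0,0,1]
    - [0,-32,0,0,1]
    - [0,-37,0,0,1]
    - [0,-38,0,0,1]
    - [0,-38,0,0,1]
    - [0,-38,0,0,1]
    - [0,-38,0,0,1]
    - [0,-38,0,0,1]

```text
time: 37.65
eef_pos: [-0.0429, 0.4198, 0.0663]
orientation: [-2.221, -2.221, -0.001]
ft_force: [1.2, -0.4, 6.6]
opening: 0.157
grip_force: 35.0
```

```bash
python3 g.py; python3 - <<'E'
from h import *
for n in("side","top"):
    I=cams.read_camera(n);cv2.imwrite(f"pics/c_{n}.png",I);h=cv2.cvtColor(I,cv2.COLOR_BGR2HSV);r=((h[...,0]<14)&(h[...,1]>100)&(h[...,2]>50)&(h[...,2]<230))
    for c,ar,bb,_ in blobs(r,8): 
        P=onz(n,c,.013)[:2]
        if ar<500 and -.3<P[0]<.4 and .2<P[1]<.7: print(n,np.round(c,1),ar,bb,np.round(P,4))
p=np.array(bot.read_state()["eef_pos"])
for n in("side","top"):print(n,"lip",proj(n,p+[-.077,.0025,-.064]),"back",proj(n,p+[.007,.0025,-.064]))
E
```

```text
t 37.65 pos [-42.9 419.8  66.3] head -0.01 F [ 1.2 -0.4  6.6] open 0.157 grip 35.0
tilt [-1.0e-04  1.3e-03 -1.0e+00] q [-1.75  0.03 -0.03  2.17  0.    0.94 -1.78]
side lip [575.63732619 398.44029271] back [529.47739238 392.06413717]
top lip [140.34965087 396.96017497] back [140.62043333 370.40979762]
```

Scoop and bolus are out of view. Lift and bring it back gently to see whether the bolus rides inside.

Emit:
carry_out:
  rows:
    - [0,0,-3,0,1]
    - [0,0,-8,0,1]
    - [0,0,-16,0,1]
    - [0,2,-25,0,1]
    - [0,6,-34,0,1]
    - [0,12,-42,0,1]
    - [0,20,-48,0,1]
    - [0,30,-50,0,1]

```text
time: 38.75
eef_pos: [-0.0129, 0.4193, 0.1161]
orientation: [-2.22, -2.222, -0.0]
ft_force: [-0.4, -0.2, -1.5]
opening: 0.158
grip_force: 34.9
```

Emit:
carry_out:
  rows:
    - [0,12,0,0,1]
    - [0,26,0,0,1]
    - [0,42,0,0,1]
    - [0,60,0,0,1]
    - [0,80,0,0,1]
    - [0,100,0,0,1]
    - [0,120,0,0,1]
    - [0,140,0,0,1]

```text
time: 39.75
eef_pos: [0.1279, 0.4189, 0.1155]
orientation: [2.221, 2.222, -0.0]
ft_force: [0.5, -0.5, -0.9]
opening: 0.16
grip_force: 34.9
```

```bash
python3 g.py; cat > inscoop.py <<'E'
from h import *
p=np.array(bot.read_state()["eef_pos"])
for n in("side","top"):
    I=cams.read_camera(n);cv2.imwrite(f"pics/c_{n}.png",I);h=cv2.cvtColor(I,cv2.COLOR_BGR2HSV);r=((h[...,0]<14)&(h[...,1]>100)&(h[...,2]>50)&(h[...,2]<230))
    for c,ar,bb,_ in blobs(r,8): 
        P=onz(n,c,max(.013,p[2]-.052))[:2]
        if ar<600 and abs(P[0]-p[0])<.2 and abs(P[1]-p[1])<.2: print(n,np.round(c,1),ar,bb,"rel mm",np.round((P-p[:2])*1e3))
    print(n,"lip",proj(n,p+[-.077,.0025,-.064]),"back",proj(n,p+[.007,.0025,-.064]))
E
python3 inscoop.py
```

```text
t 39.75 pos [127.9 418.9 115.5] head 0.03 F [ 0.5 -0.5 -0.9] open 0.160 grip 34.9
tilt [ 1.e-04 -3.e-04 -1.e+00] q [-1.56 -0.01  0.19  2.1   0.    1.06 -1.38]
side [500.9 305.9] 91 [489 294  23  22] rel mm [-123. -142.]
side lip [492.93788567 375.63618088] back [446.53478431 369.3398849 ]
top [116.  360.5] 12 [114 356   4   9] rel mm [-109.   64.]
top lip [136.46378154 348.43652803] back [136.77174186 321.58470791]
```

The scoop came back empty, so the bolus was pushed ahead along y≈0.42, probably to x≈-0.13 to -0.2 and out of view. I go beyond it and sweep it back with the long side wall, nose to -y.

Emit:
carry_out:
  rows:
    - [0,-30,-40,-0.18,1]
    - [5,-80,-80,-0.36,1]
    - [10,-130,-110,-0.54,1]
    - [15,-180,-135,-0.72,1]
    - [20,-230,-135,-0.9,1]
    - [25,-280,-135,-1.08,1]
    - [30,-330,-135,-1.26,1]
    - [36,-375,-135,-1.44,1]

```text
time: 40.85
eef_pos: [-0.2507, 0.4544, 0.2505]
orientation: [-0.193, -3.135, 0.001]
ft_force: [1.1, 0.3, -1.3]
opening: 0.157
grip_force: 34.9
```

```bash
python3 g.py -.27 .455 .25 90 -.27 .455 .067 90
```

```text
t 40.85 pos [-250.7  454.4  250.5] head 82.96 F [ 1.1  0.3 -1.3] open 0.157 grip 34.9
tilt [-2.e-04 -3.e-04 -1.e+00] q [-1.98  0.06 -0.19  1.73  0.01  1.35 -0.72]
-> [19.3 -1.8  0.5] yaw -0.123
-> [  0.   0. 183.] yaw 0.000
```

Emit:
carry_out:
  rows:
    - [15,-2,20,-0.08,1]
    - [28,-2,50,-0.123,1]
    - [28,-2,85,-0.123,1]
    - [28,-2,115,-0.123,1]
    - [28,-2,140,-0.123,1]
    - [28,-2,160,-0.123,1]
    - [28,-2,172,-0.123,1]
    - [28,-2,178,-0.123,1]

```text
time: 41.85
eef_pos: [-0.2766, 0.4563, 0.0722]
orientation: [0.01, 3.141, -0.001]
ft_force: [-0.5, 0.0, -1.1]
opening: 0.16
grip_force: 34.9
```

```bash
python3 g.py -.13 .455 .072 90
```

```text
t 41.85 pos [-276.6  456.3   72.2] head 89.62 F [-0.5  0.  -1.1] open 0.160 grip 34.9
tilt [ 3.e-04 -6.e-04 -1.e+00] q [-2.01  0.24 -0.21  1.91  0.06  0.99 -0.69]
-> [-146.6   -0.3    0.2] yaw -0.007
```

Emit:
carry_out:
  rows:
    - [-10,0,0,0,1]
    - [-25,0,0,0,1]
    - [-42,0,0,0,1]
    - [-60,0,0,0,1]
    - [-78,0,0,0,1]
    - [-96,0,0,0,1]
    - [-114,0,0,0,1]
    - [-132,0,0,0,1]

```text
time: 42.85
eef_pos: [-0.1434, 0.4556, 0.0727]
orientation: [-0.011, -3.142, 0.0]
ft_force: [0.2, -0.9, -1.4]
opening: 0.159
grip_force: 34.9
```

Emit:
carry_out:
  rows:
    - [-18,0,0,0,1]
    - [-36,0,0,0,1]
    - [-54,0,0,0,1]
    - [-72,0,0,0,1]
    - [-90,0,0,0,1]
    - [-106,0,0,0,1]
    - [-120,0,0,0,1]
    - [-130,0,0,0,1]

```text
time: 43.85
eef_pos: [-0.0138, 0.4547, 0.0727]
orientation: [-0.011, -3.142, -0.0]
ft_force: [0.0, 0.3, -0.7]
opening: 0.156
grip_force: 34.9
```

```bash
python3 g.py; cat > fb.py <<'E'
from h import *
for n in("side","top"):
    I=cams.read_camera(n);cv2.imwrite(f"pics/c_{n}.png",I);h=cv2.cvtColor(I,cv2.COLOR_BGR2HSV);r=((h[...,0]<14)&(h[...,1]>100)&(h[...,2]>50)&(h[...,2]<230))
    for c,ar,bb,_ in blobs(r,8): 
        P=onz(n,c,.013)[:2]
        if ar<200 and -.2<P[0]<.6 and .1<P[1]<.6 and .5<bb[2]/bb[3]<2: print(n,np.round(c,1),ar,bb,np.round(P,4))
E
python3 fb.py
```

```text
t 43.85 pos [-13.8 454.7  72.7] head 89.59 F [ 0.   0.3 -0.7] open 0.156 grip 34.9
tilt [-0.  0. -1.] q [-1.68  0.08 -0.02  2.1   0.    0.96 -0.14]
top [140.6 349.9] 47 [137 346   8   9] [0.0333 0.42  ]
```

The bolus is back in view at (0.033, 0.420). I keep sweeping, angled slightly so it drifts to y≈0.38 in front of the tray's 6 mm edge, which will be the backstop.

Emit:
carry_out:
  rows:
    - [0,0,0,0.17,1]
    - [-14,-2,0,0.17,1]
    - [-30,-5,0,0.17,1]
    - [-47,-8,0,0.17,1]
    - [-65,-11,0,0.17,1]
    - [-83,-15,0,0.17,1]
    - [-101,-18,0,0.17,1]
    - [-119,-21,0,0.17,1]

```text
time: 44.95
eef_pos: [0.1059, 0.4323, 0.0727]
orientation: [0.274, 3.13, -0.0]
ft_force: [-0.1, -0.3, -2.0]
opening: 0.16
grip_force: 34.9
```

Emit:
carry_out:
  rows:
    - [-18,0,0,0,1]
    - [-36,0,0,0,1]
    - [-53,0,0,0,1]
    - [-69,0,0,0,1]
    - [-83,0,0,0,1]
    - [-95,0,0,0,1]
    - [-104,0,0,0,1]
    - [-110,0,0,0,1]

```text
time: 45.95
eef_pos: [0.213, 0.4135, 0.0726]
orientation: [-0.277, -3.129, 0.0]
ft_force: [-0.6, 0.4, -1.3]
opening: 0.159
grip_force: 34.9
```

```bash
python3 g.py; python3 fb.py
```

```text
t 45.95 pos [213.  413.5  72.6] head 79.88 F [-0.6  0.4 -1.3] open 0.159 grip 34.9
tilt [-0.e+00 -1.e-04 -1.e+00] q [-1.4   0.1   0.22  2.08 -0.03  0.96  0.23]
side [378.4 348.2] 123 [373 342  12  13] [0.2503 0.3796]
top [152.7 282.7] 41 [150 279   7   8] [0.2516 0.3809]
```

The bolus is at (0.251, 0.380). Lift and turn the scoop so its nose points to +x behind it.

Emit:
carry_out:
  rows:
    - [20,0,-10,0,1]
    - [45,-15,-35,-0.1,1]
    - [63,-35,-45,-0.28,1]
    - [63,-43,-45,-0.46,1]
    - [63,-43,-45,-0.64,1]
    - [63,-43,-45,-0.82,1]
    - [63,-43,-45,-1.0,1]
    - [63,-43,-45,-1.18,1]

```text
time: 47.05
eef_pos: [0.1425, 0.3824, 0.1176]
orientation: [1.52, -2.749, -0.0]
ft_force: [-0.1, 0.8, -1.4]
opening: 0.159
grip_force: 34.9
```

```bash
python3 g.py .143 .3825 .075 180; python3 fb.py
```

```text
t 47.05 pos [142.5 382.4 117.6] head 147.87 F [-0.1  0.8 -1.4] open 0.159 grip 34.9
tilt [-1.e-04 -0.e+00 -1.e+00] q [-1.52 -0.08  0.18  2.16  0.02  1.07  1.24]
-> [-0.4 -0.4 42.6] yaw -0.561
side [377.1 347.8] 124 [371 342  13  13] [0.253  0.3791]
top [152.9 282.1] 39 [150 279   7   7] [0.2536 0.3803]
```

Emit:
carry_out:
  rows:
    - [0,0,0,-0.18,1]
    - [0,0,10,-0.36,1]
    - [0,0,22,-0.54,1]
    - [0,0,34,-0.561,1]
    - [0,0,43,-0.561,1]
    - [0,0,49,-0.561,1]
    - [0,0,51,-0.561,1]
    - [0,0,51,-0.561,1]

```text
time: 48.15
eef_pos: [0.143, 0.3825, 0.0668]
orientation: [-2.213, 2.23, 0.0]
ft_force: [0.6, 0.6, -1.3]
opening: 0.158
grip_force: 34.9
```

```bash
python3 g.py .143 .3825 .066 180
```

```text
t 48.15 pos [143.  382.5  66.8] head 179.57 F [ 0.6  0.6 -1.3] open 0.158 grip 34.9
tilt [ 0.e+00  2.e-04 -1.e+00] q [-1.54 -0.01  0.22  2.21  0.    0.94  1.81]
-> [ 0.  -0.   0.8] yaw -0.008
```

Emit:
carry_out:
  rows:
    - [0,-5,0.6,0,1]
    - [0,-13,0.6,0,1]
    - [0,-22,0.6,0,1]
    - [0,-32,0.6,0,1]
    - [0,-42,0.6,0,1]
    - [0,-52,0.6,0,1]
    - [0,-62,0.6,0,1]
    - [0,-72,0.6,0,1]

```text
time: 49.15
eef_pos: [0.2155, 0.3822, 0.0663]
orientation: [-2.214, 2.229, 0.001]
ft_force: [-3.1, -0.2, 6.6]
opening: 0.158
grip_force: 34.9
```

Emit:
carry_out:
  rows:
    - [0,-10,0,0,1]
    - [0,-20,0,0,1]
    - [0,-30,0,0,1]
    - [0,-40,0,0,1]
    - [0,-50,0,0,1]
    - [0,-59,0,0,1]
    - [0,-66,0,0,1]
    - [0,-72,0,0,1]

```text
time: 50.15
eef_pos: [0.2874, 0.3816, 0.0663]
orientation: [-2.214, 2.229, 0.001]
ft_force: [-4.1, -0.8, 6.7]
opening: 0.164
grip_force: 34.9
```

```bash
python3 g.py; python3 fb.py
```

```text
t 50.15 pos [287.4 381.6  66.3] head 179.63 F [-4.1 -0.8  6.7] open 0.164 grip 34.9
tilt [-2.e-04  3.e-04 -1.e+00] q [-1.36  0.13  0.37  2.07 -0.06  0.95  2.17]
side [421.1 270.2] 80 [411 263  19  14] [0.1381 0.1744]
side [319.  339.6] 111 [314 334  11  12] [0.3715 0.3781]
top [153.2 246.2] 37 [150 243   7   7] [0.3743 0.3801]
top [135.8 276.2] 15 [130 270  10  14] [0.2747 0.4388]
```

The bolus is pinned ahead of the lip at (0.373, 0.380). Press on slowly into the tray edge.

Emit:
carry_out:
  rows:
    - [0,-4,0,0,1]
    - [0,-8,0,0,1]
    - [0,-12,0,0,1]
    - [0,-15,0,0,1]
    - [0,-18,0,0,1]
    - [0,-21,0,0,1]
    - [0,-24,0,0,1]
    - [0,-26,0,0,1]

```text
time: 51.25
eef_pos: [0.3128, 0.3815, 0.0663]
orientation: [2.215, -2.228, -0.001]
ft_force: [-5.6, 0.5, 7.6]
opening: 0.158
grip_force: 34.9
```

```bash
python3 g.py; python3 fb.py
```

```text
t 51.25 pos [312.8 381.5  66.3] head 179.65 F [-5.6  0.5  7.6] open 0.158 grip 34.9
tilt [-5.e-04  3.e-04 -1.e+00] q [-1.33  0.17  0.39  2.03 -0.08  0.95  2.23]
side [311.8 338.4] 109 [307 333  11  12] [0.3865 0.3776]
top [153.3 242.7] 34 [150 240   7   6] [0.3865 0.3798]
top [136.6 267.1] 13 [132 262   8  12] [0.3052 0.4364]
top [105.5 271.1] 8 [102 268   8   7] [0.294  0.5428]
```

The ball centre (0.3865) is now behind the lip (0.390), so it is mounting. Push the last few millimetres.

Emit:
carry_out:
  rows:
    - [0,-1.5,0,0,1]
    - [0,-3,0,0,1]
    - [0,-4.5,0,0,1]
    - [0,-5.5,0,0,1]
    - [0,-6.5,0,0,1]
    - [0,-7.5,0,0,1]
    - [0,-7.5,0,0,1]
    - [0,-7.5,0,0,1]

```text
time: 52.35
eef_pos: [0.319, 0.3816, 0.0664]
orientation: [2.214, -2.226, -0.003]
ft_force: [-10.0, -1.4, 12.8]
opening: 0.159
grip_force: 34.9
```

```bash
python3 g.py; python3 fb.py
```

```text
t 52.35 pos [319.  381.6  66.4] head 179.68 F [-10.   -1.4  12.8] open 0.159 grip 34.9
tilt [-0.0023  0.     -1.    ] q [-1.32  0.18  0.39  2.02 -0.08  0.96  2.25]
side [311.7 338.5] 107 [307 333  11  12] [0.3865 0.3777]
top [153.  242.6] 33 [150 240   7   6] [0.3868 0.3807]
top [135.1 263.8] 19 [129 258  11  15] [0.3164 0.4419]
```

The lip is on the tray edge with the bolus 9 mm inside it. Lift gently straight up.

Emit:
carry_out:
  rows:
    - [0,0,-0.5,0,1]
    - [0,0,-1.5,0,1]
    - [0,0,-3,0,1]
    - [0,0,-6,0,1]
    - [0,0,-10,0,1]
    - [0,0,-15,0,1]
    - [0,0,-21,0,1]
    - [0,0,-27,0,1]

```text
time: 53.45
eef_pos: [0.3208, 0.3812, 0.0937]
orientation: [-2.213, 2.229, -0.0]
ft_force: [0.3, 0.3, -2.0]
opening: 0.158
grip_force: 34.9
```

```bash
python3 g.py; python3 inscoop.py
```

```text
t 53.45 pos [320.8 381.2  93.7] head 179.60 F [ 0.3  0.3 -2. ] open 0.158 grip 34.9
tilt [ 5.e-04  4.e-04 -1.e+00] q [-1.33  0.14  0.4   2.   -0.06  1.01  2.23]
side [312.3 332.4] 113 [307 327  12  12] rel mm [68. -3.]
side lip [383.6699962 347.1520534] back [341.50521286 341.55752946]
top [150.4 242.6] 38 [147 240   8   6] rel mm [68.  0.]
top [129.5 261.6] 13 [124 259  11   7] rel mm [ 6. 70.]
top [135.1 275.8] 19 [133 267   4  18] rel mm [-41.  51.]
top lip [150.47046014 285.97099502] back [150.66242983 260.52673527]
```

The bolus is riding, 9 mm inside the lip. A forward jerk with soft braking should move it deeper before turning.

Emit:
carry_out:
  rows:
    - [0,-30,0,0,1]
    - [0,-56,0,0,1]
    - [0,-78,-4,0,1]
    - [0,-97,-10,0,1]
    - [0,-112,-18,0,1]
    - [0,-123,-28,0,1]
    - [0,-130,-40,0,1]
    - [0,-133,-52,0,1]

```text
time: 54.55
eef_pos: [0.4536, 0.3804, 0.146]
orientation: [-2.214, 2.229, 0.0]
ft_force: [0.2, -0.4, -1.4]
opening: 0.159
grip_force: 34.9
```

```bash
python3 g.py; python3 inscoop.py
```

```text
t 54.55 pos [453.6 380.4 146. ] head 179.62 F [ 0.2 -0.4 -1.4] open 0.159 grip 34.9
tilt [ 1.e-04  2.e-04 -1.e+00] q [-1.16  0.28  0.47  1.73 -0.14  1.16  2.48]
side [261.9 313. ] 120 [256 307  13  13] rel mm [39. -3.]
side lip [320.38993572 326.14753331] back [277.59619076 320.58992984]
top [127.9 222.1] 35 [123 209   8  27] rel mm [ 5. 60.]
top [147.2 210.4] 32 [144 208   7   6] rel mm [41. -2.]
top [ 99.8 214.2] 16 [ 96 210  10  10] rel mm [ 32. 152.]
top lip [146.47446511 246.9482135 ] back [146.70347685 221.00168026]
```

The bolus now sits mid-scoop, 37 mm behind the lip. Turn the nose gradually to -x while moving toward the boat's run-up side.

Emit:
carry_out:
  rows:
    - [2,-2,-6,0.03,1]
    - [7,-6,-16,0.1,1]
    - [14,-12,-30,0.2,1]
    - [24,-20,-46,0.33,1]
    - [36,-29,-62,0.47,1]
    - [50,-39,-78,0.62,1]
    - [64,-49,-92,0.77,1]
    - [76,-58,-104,0.92,1]

```text
time: 55.65
eef_pos: [0.511, 0.3032, 0.2496]
orientation: [0.985, -2.983, -0.0]
ft_force: [0.1, 0.6, -2.3]
opening: 0.158
grip_force: 34.9
```

```bash
python3 g.py .65 .15 .25 50; python3 inscoop.py | grep rel
```

```text
t 55.65 pos [511.  303.2 249.6] head 126.55 F [ 0.1  0.6 -2.3] open 0.158 grip 34.9
tilt [-3.e-04  0.e+00 -1.e+00] q [-1.16  0.23  0.66  1.59 -0.15  1.37  1.72]
-> [ -20.5 -205.9   -0.5] yaw 1.336
side [288.4 190.5] 161 [279 185  20  12] rel mm [ -45. -167.]
side [247.  236.7] 79 [243 231   8  12] rel mm [ 26. -30.]
side [166.2 330.1] 515 [147 311  34  33] rel mm [130. 181.]
top [148.6 154.9] 29 [142 146  12  15] rel mm [147.  42.]
top [148.1 193.9] 38 [144 182   7  26] rel mm [29. 42.]
top [171. 194.] 9 [169 193   5   3] rel mm [ 27. -26.]
top [174.9 196.7] 11 [173 195   5   4] rel mm [ 19. -38.]
```

Emit:
carry_out:
  rows:
    - [-1,-16,0,0.15,1]
    - [-3,-36,0,0.3,1]
    - [-6,-58,0,0.45,1]
    - [-8,-82,0,0.6,1]
    - [-11,-106,0,0.75,1]
    - [-13,-130,0,0.9,1]
    - [-16,-154,0,1.05,1]
    - [-18,-178,0,1.2,1]

```text
time: 56.75
eef_pos: [0.632, 0.173, 0.248]
orientation: [-0.862, -3.02, 0.0]
ft_force: [0.2, -0.2, -1.9]
opening: 0.156
grip_force: 34.9
```

```bash
python3 g.py .73 .0521 .235 -0.9; python3 inscoop.py | grep rel
```

```text
t 56.75 pos [632. 173. 248.] head 58.13 F [ 0.2 -0.2 -1.9] open 0.156 grip 34.9
tilt [-1.4e-03  2.0e-04 -1.0e+00] q [-0.98  0.44  0.9   1.45 -0.35  1.42  0.94]
-> [-147.1  -50.9   12.9] yaw 1.030
side [224.7 185.4] 82 [220 181  11  10] rel mm [-25. -34.]
side [288.6 190.6] 163 [279 185  20  12] rel mm [-167.  -38.]
top [207.8 145. ] 22 [206 139   4  13] rel mm [53. -7.]
top [239.1 214.6] 44 [236 211   7   8] rel mm [-160.  -98.]
top [248.8 216.9] 86 [245 210   9  15] rel mm [-167. -127.]
```

Emit:
carry_out:
  rows:
    - [-20,-7,0,0.14,1]
    - [-40,-14,2,0.28,1]
    - [-60,-21,4,0.42,1]
    - [-80,-28,6,0.56,1]
    - [-99,-34,8,0.7,1]
    - [-116,-40,10,0.83,1]
    - [-130,-45,12,0.94,1]
    - [-139,-48,13,1.0,1]

```text
time: 57.85
eef_pos: [0.7247, 0.0592, 0.2348]
orientation: [-2.201, -2.239, 0.001]
ft_force: [0.2, 0.1, -1.4]
opening: 0.159
grip_force: 34.9
```

Emit:
carry_out:
  rows:
    - [-4,-1,3,0.03,1]
    - [-7,-1,8,0.03,1]
    - [-9,-1,14,0.03,1]
    - [-10,0,20,0.03,1]
    - [-10,0,25,0.03,1]
    - [-10,0,28,0.03,1]
    - [-10,0,28,0.03,1]
    - [-10,0,28,0.03,1]

```text
time: 58.85
eef_pos: [0.7252, 0.0483, 0.2083]
orientation: [2.238, 2.205, 0.0]
ft_force: [-0.0, 0.1, -1.4]
opening: 0.154
grip_force: 34.9
```

```bash
python3 g.py .759 .0521 .207 -0.9; python3 inscoop.py | grep rel; python3 -c "
from h import *
b=[(239.1,214.6),(248.8,213),(248.8,220.8)]
for q in b: print(np.round(onz('top',q,.106),4))"
```

```text
t 58.85 pos [725.2  48.3 208.3] head -0.86 F [-0.   0.1 -1.4] open 0.154 grip 34.9
tilt [ 3.e-04 -1.e-04 -1.e+00] q [-0.74  0.7   1.06  1.3  -0.6   1.47  0.25]
-> [ 4.4 33.7  1.3] yaw 0.001
side [201.  166.1] 72 [196 162  10   9] rel mm [-41.  -5.]
top [260.1 110.7] 18 [258 106   4  11] rel mm [ 75. -45.]
[0.474  0.0785 0.106 ]
[0.4784 0.0472 0.106 ]
[0.4535 0.0477 0.106 ]
```

The bolus is still mid-scoop. Back gently to the run-up start, then repeat the same throw, shifted 10 mm to +x.

Emit:
carry_out:
  rows:
    - [1,2,0,0,1]
    - [2,6,1,0,1]
    - [3,12,1,0,1]
    - [4,19,1,0,1]
    - [4.5,27,1,0,1]
    - [4.5,35,1,0,1]
    - [4.5,41,1,0,1]
    - [4.5,44,1,0,1]

```text
time: 59.95
eef_pos: [0.7695, 0.0519, 0.2069]
orientation: [2.238, 2.205, -0.001]
ft_force: [0.6, -0.0, -1.8]
opening: 0.158
grip_force: 34.9
```

```bash
python3 g.py .769 .052 .207 -0.9; python3 inscoop.py | grep rel
```

```text
t 59.95 pos [769.5  51.9 206.9] head -0.87 F [ 0.6 -0.  -1.8] open 0.158 grip 34.9
tilt [-2.e-04 -3.e-04 -1.e+00] q [-0.65  0.79  1.02  1.15 -0.65  1.52  0.23]
-> [ 0.1 -0.5 -0.1] yaw 0.001
side [183.1 166. ] 71 [179 162  10   9] rel mm [-41.  -4.]
top [257.6  93. ] 27 [255  85   5  16] rel mm [ 89. -42.]
```

Emit:
carry_out:
  rows:
    - [0,-30,0,0,1]
    - [0,-75,0,0,1]
    - [0,-135,0,0,1]
    - [0,-195,0,0,1]
    - [0,-134,0,0,1]
    - [0,-73,0,0,1]
    - [0,-30,0,0,1]
    - [0,-10,0,0,1]

```text
time: 61.05
eef_pos: [0.7605, 0.0522, 0.2063]
orientation: [2.237, 2.205, -0.001]
ft_force: [-0.6, 0.1, -1.7]
opening: 0.158
grip_force: 34.9
```

Emit:
carry_out:
  rows:
    - [-30,-17,-30,0,1]
    - [-80,-45,-45,0,1]
    - [-133,-75,-45,0,1]
    - [-186,-106,-45,-0.01,1]
    - [-239,-136,-45,-0.024,1]
    - [-292,-166,-45,-0.024,1]
    - [-345,-196,-45,-0.024,1]
    - [-385,-219,-45,-0.024,1]

```text
time: 62.05
eef_pos: [0.5323, -0.3317, 0.2526]
orientation: [2.213, 2.229, 0.001]
ft_force: [-0.2, -0.3, -0.3]
opening: 0.16
grip_force: 34.9
```

```bash
python3 g.py .5085 -.3567 .115 0.5; python3 - <<'E'
from h import *
for n in("side","top"):
    I=cams.read_camera(n);cv2.imwrite(f"pics/d_{n}.png",I);h=cv2.cvtColor(I,cv2.COLOR_BGR2HSV);r=((h[...,0]<14)&(h[...,1]>100)&(h[...,2]>50)&(h[...,2]<230))
    for c,ar,bb,_ in blobs(r,8): 
        P=onz(n,c,.106)[:2]
        if ar<1000 : print(n,np.round(c,1),ar,bb,np.round(P,4))
E
```

```text
t 62.05 pos [ 532.3 -331.7  252.6] head 0.40 F [-0.2 -0.3 -0.3] open 0.160 grip 34.9
tilt [ 9.e-04  2.e-04 -1.e+00] q [-0.34  0.47  1.16  1.52 -0.43  1.44  0.84]
-> [-24.9 -24.1 137.6] yaw -0.002
side [510.5   5.8] 15 [509   1   3  10] [-0.3834 -1.169 ]
side [509.8  17.9] 12 [508  15   4   6] [-0.348  -1.0461]
side [509.9  25.5] 15 [508  22   4   8] [-0.3293 -0.9746]
side [510.5  42.2] 10 [509  40   3   6] [-0.293  -0.8311]
side [510.6  52.7] 16 [509  47   3  11] [-0.2712 -0.7488]
side [510.5  66.6] 30 [510  59   2  17] [-0.244  -0.6476]
side [339.9 140.7] 226 [329 128  23  26] [ 0.3395 -0.1644]
side [473.2 172.5] 265 [461 162  23  25] [-0.0007 -0.083 ]
side [285.7 190.6] 218 [271 184  28  13] [0.4735 0.0491]
side [165.9 330.1] 487 [148 311  32  33] [0.667  0.4433]
top [148.5 155. ] 29 [142 146  12  16] [0.6756 0.3718]
top [154.2 157.1] 16 [152 154   6   8] [0.6681 0.3529]
top [403.5 170.6] 25 [399 166  11  13] [ 0.6043 -0.4592]
top [247.5 213.5] 135 [241 204  13  21] [0.4771 0.0514]
top [239.1 214.6] 45 [236 211   7   8] [0.4742 0.0786]
top [333.7 260.2] 11 [332 259   5   4] [ 0.3231 -0.2188]
top [ 64.4 322.8] 27 [ 58 318  14  10] [0.1503 0.6303]
top [ 42.4 335.7] 39 [ 37 330  12  10] [0.113  0.6974]
top [ 34.5 381.7] 13 [ 31 379   8   5] [-0.0223  0.7161]
```

All four are in the boat (135 + 45 px of red at the boat in the top view). Now put the scoop on its mat.

Emit:
carry_out:
  rows:
    - [-12,-12,0,0,1]
    - [-24,-24,10,0,1]
    - [-25,-24,40,0,1]
    - [-25,-24,80,0,1]
    - [-25,-24,115,0,1]
    - [-25,-24,137,0,1]
    - [-25,-24,142,0,1]
    - [-25,-24,142,0,1]

```text
time: 63.15
eef_pos: [0.5108, -0.355, 0.1107]
orientation: [2.211, 2.231, -0.0]
ft_force: [0.4, 0.1, -0.7]
opening: 0.161
grip_force: 34.9
```

```bash
python3 g.py .5085 -.3567 .0712 0.5; python3 - <<'E'
from h import *
T=cams.read_camera("top");S=cams.read_camera("side");cv2.imwrite("pics/e_side.png",S)
cv2.imwrite("pics/e1.png",np.hstack([cv2.resize(S[75:145,255:325],None,fx=6,fy=6,interpolation=cv2.INTER_CUBIC),cv2.resize(T[185:255,335:395],None,fx=6,fy=6,interpolation=cv2.INTER_CUBIC)]))
E
```

```text
t 63.15 pos [ 510.8 -355.   110.7] head 0.52 F [ 0.4  0.1 -0.7] open 0.161 grip 34.9
tilt [ 5.e-04 -7.e-04 -1.e+00] q [-0.25  0.56  1.07  1.71 -0.53  1.19  0.97]
-> [-1.6 -2.4 39.5] yaw 0.000
```

Emit:
carry_out:
  rows:
    - [-1,-1,10,0,1]
    - [-1.6,-2.4,20,0,1]
    - [-1.6,-2.4,28,0,1]
    - [-1.6,-2.4,34,0,1]
    - [-1.6,-2.4,37,0,1]
    - [-1.6,-2.4,39,0,1]
    - [-1.6,-2.4,40,0,1]
    - [-1.6,-2.4,40,0,1]

```text
time: 64.25
eef_pos: [0.5083, -0.3563, 0.0705]
orientation: [2.211, 2.231, 0.0]
ft_force: [-0.4, 1.3, 2.6]
opening: 0.155
grip_force: 34.9
```

```bash
python3 g.py .5085 -.3567 .0706 0.5
```

```text
t 64.25 pos [ 508.3 -356.3   70.5] head 0.52 F [-0.4  1.3  2.6] open 0.155 grip 34.9
tilt [ 3.e-04 -1.e-04 -1.e+00] q [-0.22  0.6   1.03  1.75 -0.57  1.12  1.  ]
-> [-0.4  0.2 -0.1] yaw 0.000
```

Contact with the mat. Open and rise.

Emit:
carry_out:
  rows:
    - [0,0,0,0,0.7]
    - [0,0,0,0,0.4]
    - [0,0,0,0,0]
    - [0,0,0,0,0]
    - [0,0,0,0,0]
    - [0,0,-8,0,0]
    - [0,0,-25,0,0]
    - [0,0,-55,0,0]

```text
time: 65.25
eef_pos: [0.5079, -0.3561, 0.1261]
orientation: [-2.211, -2.231, 0.001]
ft_force: [-0.8, 0.2, -0.6]
opening: 0.96
grip_force: 0.0
```

Emit:
carry_out:
  rows:
    - [0,0,-50,0,0]
    - [0,0,-100,0,0]
    - [0,0,-140,0,0]
    - [50,-10,-140,0,0]
    - [100,-20,-140,0,0]
    - [150,-30,-140,0,0]
    - [190,-40,-140,0,0]
    - [210,-45,-140,0,0]

```text
time: 66.25
eef_pos: [0.4612, -0.1457, 0.2656]
orientation: [-2.211, -2.232, -0.004]
ft_force: [1.1, 1.3, -1.8]
opening: 1.001
grip_force: 0.0
```

```bash
python3 g.py; python3 - <<'E'
from h import *
T=cams.read_camera("top");S=cams.read_camera("side");cv2.imwrite("pics/f_top.png",T);cv2.imwrite("pics/f_side.png",S)
S0=cv2.imread("pics/side0.png")
for nm,I in(("start",S0),("now",S)):
    h=cv2.cvtColor(I,cv2.COLOR_BGR2HSV)
    k=(h[...,2]<50)
    for c,ar,bb,_ in blobs(k,30):
        if 255<c[0]<325 and 75<c[1]<150: print(nm,np.round(c,1),ar,bb)
print("expected handle top px side",proj("side",[.5085,-.354,.114]),"start exp",proj("side",[.519,-.3505,.114]))
E
```

```text
t 66.25 pos [ 461.2 -145.7  265.6] head 0.53 F [ 1.1  1.3 -1.8] open 1.001 grip 0.0
tilt [ 0.0017  0.0019 -1.    ] q [-1.02 -0.21  1.12  1.83  0.19  1.4   0.07]
start [280.3 108.9] 140 [275  94  10  38]
start [306.8 125.8] 160 [300 119  13  15]
now [285.1 117.1] 232 [274  99  21  34]
now [302.9 124. ] 44 [300 121   7   7]
expected handle top px side [285.23368534  95.33324688] start exp [281.77886422  95.69809729]
```

The scoop is back on its mat. Now the lever: straddle the knob at (0.4465, -0.2245) with open fingers.

```bash
python3 g.py .447 -.2255 .2 0 .447 -.2255 .1 0
```

```text
t 66.35 pos [ 461.3 -142.6  265.9] head 0.87 F [ 0.4  0.2 -0.4] open 1.000 grip 0.0
tilt [ 0.0024  0.0051 -1.    ] q [-1.02 -0.21  1.11  1.83  0.18  1.4   0.07]
-> [-83.  -15.7  65.4] yaw 0.015
-> [  0.   0. 100.] yaw 0.000
```

Emit:
carry_out:
  rows:
    - [-20,-4,0,0,0]
    - [-50,-9,0,0,0]
    - [-75,-13,10,0.01,0]
    - [-80,-14,30,0.01,0]
    - [-80,-14,55,0.01,0]
    - [-80,-14,65,0.01,0]
    - [-80,-14,65,0.01,0]
    - [-80,-14,65,0.01,0]

```text
time: 67.35
eef_pos: [0.4482, -0.2277, 0.2009]
orientation: [2.223, 2.218, 0.001]
ft_force: [0.4, 0.7, 0.2]
opening: 0.998
grip_force: 0.0
```

```bash
python3 g.py .447 -.2255 .1 0
```

```text
t 67.35 pos [ 448.2 -227.7  200.9] head -0.14 F [0.4 0.7 0.2] open 0.998 grip 0.0
tilt [ 9.e-04 -3.e-04 -1.e+00] q [-0.93  0.05  1.38  1.89 -0.05  1.24  0.46]
-> [  2.3  -1.3 100.9] yaw -0.002
```

Emit:
carry_out:
  rows:
    - [1,0,25,0,0]
    - [2,-1,50,0,0]
    - [2,-1,75,0,0]
    - [2,-1,92,0,0]
    - [2,-1,100,0,0]
    - [2,-1,101,0,0]
    - [2,-1,101,0,0]
    - [2,-1,101,0,0]

```text
time: 68.35
eef_pos: [0.4475, -0.2248, 0.0997]
orientation: [2.222, 2.22, 0.001]
ft_force: [0.0, 0.3, 0.5]
opening: 1.001
grip_force: 0.0
```

```bash
python3 g.py .5635 -.2265 .1 0
```

```text
t 68.35 pos [ 447.5 -224.8   99.7] head -0.04 F [0.  0.3 0.5] open 1.001 grip 0.0
tilt [ 1.1e-03  1.0e-04 -1.0e+00] q [-0.69  0.28  1.22  2.01 -0.31  1.05  0.68]
-> [ -1.6 116.   -0.2] yaw -0.001
```

Emit:
carry_out:
  rows:
    - [0,15,0,0,0]
    - [0,30,0,0,0]
    - [0,45,0,0,0]
    - [0,60,0,0,0]
    - [0,75,0,0,0]
    - [0,90,0,0,0]
    - [0,103,0,0,0]
    - [0,112,0,0,0]

```text
time: 69.35
eef_pos: [0.5598, -0.2248, 0.0989]
orientation: [-2.222, -2.22, 0.0]
ft_force: [-1.8, 0.2, -0.2]
opening: 1.001
grip_force: 0.7
```

```bash
python3 g.py .5635 -.2265 .1 0
```

```text
t 69.35 pos [ 559.8 -224.8   98.9] head -0.05 F [-1.8  0.2 -0.2] open 1.001 grip 0.7
tilt [-3.e-04 -1.e-04 -1.e+00] q [-0.48  0.52  1.04  1.77 -0.49  1.14  0.71]
-> [-1.7  3.7 -1.1] yaw -0.001
```

Emit:
carry_out:
  rows:
    - [0,2,0,0,0]
    - [0,4,0,0,0]
    - [0,6,0,0,0]
    - [0,7,0,0,0]
    - [0,8,0,0,0]
    - [0,8,0,0,0]
    - [0,8,0,0,0]
    - [0,8,0,0,0]

```text
time: 70.35
eef_pos: [0.5633, -0.2251, 0.0984]
orientation: [-2.221, -2.214, 0.005]
ft_force: [-14.3, 2.2, 5.6]
opening: 1.001
grip_force: 6.9
```

```bash
python3 g.py; python3 - <<'E'
from h import *
T=cams.read_camera("top");S=cams.read_camera("side")
cv2.imwrite("pics/g_top.png",T);cv2.imwrite("pics/g_side.png",S)
for n,I,J in(("side",S,cv2.imread("pics/f_side.png")),("top",T,cv2.imread("pics/f_top.png"))):
  for nm,A in(("now",I),("before",J)):
    h=cv2.cvtColor(A,cv2.COLOR_BGR2HSV);r=((h[...,0]<14)&(h[...,1]>100)&(h[...,2]>50)&(h[...,2]<230))
    for c,ar,bb,_ in blobs(r,8):
        if 225<c[0]<320 and 180<c[1]<230: print(n,nm,np.round(c,1),ar,bb)
print("exp boat px level/sunk",proj("side",[.492,.0588,.106]),proj("side",[.492,.0588,.0905]))
E
```

```text
t 70.35 pos [ 563.3 -225.1   98.4] head -0.18 F [-14.3   2.2   5.6] open 1.001 grip 6.9
tilt [-0.0062  0.002  -1.    ] q [-0.47  0.53  1.04  1.75 -0.5   1.15  0.71]
side now [287.4 198.3] 155 [279 191  19  13]
side now [273.2 200.3] 18 [270 199   8   3]
side before [285.8 190.7] 220 [271 184  28  13]
top now [241.5 213.6] 188 [235 203  16  22]
top before [247.5 213.5] 134 [241 204  13  21]
top before [317.6 217.8] 66 [315 205   9  26]
top before [239.1 214.6] 45 [236 211   7   8]
exp boat px level/sunk [277.86719728 192.69439286] [277.57812038 196.97667613]
```

Lever at its hard stop, and the boat has sunk (side row 190 → 198) with all four boluses aboard. Wait briefly, then arrest.

Emit:
carry_out:
  rows:
    - [0,-6,0,0,0]
    - [0,-8,0,0,0]
    - [0,-8,0,0,0]
    - [0,-8,0,0,0]
    - [0,-8,0,0,0]
    - [0,-20,0,0,0]
    - [0,-35,0,0,0]
    - [0,-50,0,0,0]

```text
time: 71.45
eef_pos: [0.5155, -0.225, 0.099]
orientation: [-2.223, -2.219, -0.0]
ft_force: [-0.2, 0.2, -0.2]
opening: 0.998
grip_force: 0.0
```

```bash
python3 g.py .4145 -.2255 .099 0; python3 - <<'E'
from h import *
I=cams.read_camera("side");h=cv2.cvtColor(I,cv2.COLOR_BGR2HSV);r=((h[...,0]<14)&(h[...,1]>100)&(h[...,2]>50)&(h[...,2]<230))
for c,ar,bb,_ in blobs(r,8):
    if 225<c[0]<320 and 180<c[1]<230: print(np.round(c,1),ar,bb)
E
```

```text
t 71.45 pos [ 515.5 -225.    99. ] head -0.09 F [-0.2  0.2 -0.2] open 0.998 grip 0.0
tilt [-3.e-04  3.e-04 -1.e+00] q [-0.55  0.44  1.1   1.87 -0.44  1.11  0.71]
-> [  -0.7 -101.    -0. ] yaw -0.002
[287.3 198.3] 156 [279 191  19  13]
[273.2 200.3] 18 [270 199   8   3]
```

Stable on the stop. Arrest it slowly.

Emit:
carry_out:
  rows:
    - [0,-12,0,0,0]
    - [0,-24,0,0,0]
    - [0,-36,0,0,0]
    - [0,-48,0,0,0]
    - [0,-60,0,0,0]
    - [0,-72,0,0,0]
    - [0,-82,0,0,0]
    - [0,-90,0,0,0]

```text
time: 72.5
eef_pos: [0.4261, -0.2246, 0.0988]
orientation: [-2.222, -2.22, 0.0]
ft_force: [2.1, -0.4, -0.9]
opening: 0.999
grip_force: 0.8
```

Emit:
carry_out:
  rows:
    - [0,-3,0,0,0]
    - [0,-6,0,0,0]
    - [0,-9,0,0,0]
    - [0,-10.5,0,0,0]
    - [0,-12,0,0,0]
    - [0,-13,0,0,0]
    - [0,-13,0,0,0]
    - [0,-13,0,0,0]

```text
time: 73.5
eef_pos: [0.414, -0.2248, 0.099]
orientation: [-2.222, -2.22, 0.0]
ft_force: [0.2, -0.2, -0.0]
opening: 1.001
grip_force: 0.2
```

```bash
python3 g.py; python3 - <<'E'
from h import *
I=cams.read_camera("side");h=cv2.cvtColor(I,cv2.COLOR_BGR2HSV);r=((h[...,0]<14)&(h[...,1]>100)&(h[...,2]>50)&(h[...,2]<230))
for c,ar,bb,_ in blobs(r,8):
    if 225<c[0]<320 and 180<c[1]<230: print(np.round(c,1),ar,bb)
E
```

```text
t 73.50 pos [ 414.  -224.8   99. ] head -0.06 F [ 0.2 -0.2 -0. ] open 1.001 grip 0.2
tilt [-3.e-04 -0.e+00 -1.e+00] q [-0.79  0.17  1.3   2.08 -0.19  1.03  0.61]
[287.5 192.5] 129 [279 187  20  11]
```

Emit:
carry_out:
  rows:
    - [0,-2,0,0,0]
    - [0,-4,0,0,0]
    - [0,-5,0,0,0]
    - [0,-6,0,0,0]
    - [0,-6,0,0,0]
    - [0,-6,0,0,0]
    - [0,-6,0,0,0]
    - [0,-6,0,0,0]

```text
time: 74.55
eef_pos: [0.4117, -0.2247, 0.0999]
orientation: [2.216, 2.217, 0.005]
ft_force: [17.7, -0.1, -13.1]
opening: 0.998
grip_force: 8.8
```

```bash
python3 g.py
```

```text
t 74.55 pos [ 411.7 -224.7   99.9] head 0.03 F [ 17.7  -0.1 -13.1] open 0.998 grip 8.8
tilt [ 0.007  -0.0021 -1.    ] q [-0.81  0.13  1.31  2.09 -0.15  1.02  0.58]
```

Arrested hard against the stop. Centre over the knob, rise, and turn for the boat grasp.

Emit:
carry_out:
  rows:
    - [0,15,0,0,0]
    - [0,38,0,0,0]
    - [0,39,-30,0,0]
    - [0,39,-80,0,0]
    - [0,39,-130,-0.1,0]
    - [0,39,-150,-0.28,0]
    - [0,39,-150,-0.46,0]
    - [0,39,-150,-0.64,0]

```text
time: 75.55
eef_pos: [0.4469, -0.225, 0.249]
orientation: [-1.403, -2.81, -0.001]
ft_force: [-0.4, 0.3, 0.4]
opening: 0.999
grip_force: 0.0
```

```bash
python3 g.py .50 -.10 .25 89; python3 - <<'E'
from h import *
T=cams.read_camera("top");S=cams.read_camera("side");cv2.imwrite("pics/i_top.png",T);cv2.imwrite("pics/i_side.png",S)
T0=cv2.imread("pics/top0.png");S0=cv2.imread("pics/side0.png")
# shift of the boat rim between start and now by edge alignment (phase correlation on gradient patches)
def sh(A,B,x,y,w,h):
    f=lambda I:cv2.Laplacian(cv2.GaussianBlur(cv2.cvtColor(I,cv2.COLOR_BGR2GRAY)[y:y+h,x:x+w].astype(np.float32),(3,3),0),cv2.CV_32F)
    return cv2.phaseCorrelate(f(A),f(B),cv2.createHanningWindow((w,h),cv2.CV_32F))
print("top boat left edge",sh(T0,T,226,182,22,20),"side rim far",sh(S0,S,248,165,60,20),"side near",sh(S0,S,248,195,60,16))
g=cv2.cvtColor(T,cv2.COLOR_BGR2GRAY);g0=cv2.cvtColor(T0,cv2.COLOR_BGR2GRAY)
print("row 195 now",g[193:198,226:262].mean(0).astype(int));print("start",g0[193:198,226:262].mean(0).astype(int))
h=cv2.cvtColor(T,cv2.COLOR_BGR2HSV);r=((h[...,0]<14)&(h[...,1]>100)&(h[...,2]>50)&(h[...,2]<230))
for c,ar,bb,_ in blobs(r,8):
    if 225<c[0]<270 and 180<c[1]<240: print(np.round(c,1),ar,bb)
k=cv2.cvtColor(S,cv2.COLOR_BGR2HSV)[...,2]<50
for c,ar,bb,_ in blobs(k,30):
    if 255<c[0]<325 and 75<c[1]<150: print("side black",np.round(c,1),ar,bb)
E
```

```text
t 75.55 pos [ 446.9 -225.   249. ] head 36.93 F [-0.4  0.3  0.4] open 0.999 grip 0.0
tilt [ 1.e-04  8.e-04 -1.e+00] q [-1.05 -0.2   1.32  1.82  0.2   1.37  0.87]
-> [ 68.  117.6  -0.9] yaw -0.909
top boat left edge ((0.19216847668339376, 0.26788006859251645), 0.8541495343049367) side rim far ((0.0912732353450032, 0.2259281976163212), 0.9753149274984996) side near ((-0.4139804861882368, 1.005091727011588), 0.7953003247578939)
row 195 now [ 80  81  81  81  81  82  91 117 134 112  99  99 114 139 151 152 151 150
 151 151 150 148 147 148 148 147 147 147 141 124 118 138 145 146 146 146]
start [ 76  77  77  77  78  78  86 111 127 105  89  93 107 129 142 144 144 143
 144 144 143 141 141 142 141 141 139 135 127 121 114 132 139 139 140 139]
[242.4 213.7] 191 [236 203  15  22]
side black [285.3 116.5] 252 [274  99  21  34]
side black [302.9 123.9] 43 [300 121   7   7]
```

The boat has not shifted (<1 mm) and the scoop is unchanged. Go above the boat.

Emit:
carry_out:
  rows:
    - [25,26,0,-0.15,0]
    - [60,62,0,-0.33,0]
    - [100,103,0,-0.5,0]
    - [140,144,0,-0.68,0]
    - [170,175,0,-0.85,0]
    - [190,196,0,-0.909,0]
    - [200,206,0,-0.909,0]
    - [200,206,0,-0.909,0]

```text
time: 76.65
eef_pos: [0.4931, 0.0585, 0.2488]
orientation: [-0.04, -3.141, 0.002]
ft_force: [-0.6, -1.4, 0.6]
opening: 1.002
grip_force: 0.0
```

```bash
python3 g.py .492 .0588 .15 89
```

```text
t 76.65 pos [493.1  58.5 248.8] head 88.52 F [-0.6 -1.4  0.6] open 1.002 grip 0.0
tilt [-4.0e-04 -1.6e-03 -1.0e+00] q [-1.4  -0.09  1.16  1.83  0.09  1.35  1.28]
-> [ 1.1  0.4 98.8] yaw -0.008
```

Emit:
carry_out:
  rows:
    - [1,0,30,0,0]
    - [1,0,60,0,0]
    - [1,0,90,0,0]
    - [1,0,108,0,0]
    - [1,0,116,0,0]
    - [1,0,124,0,0]
    - [1,0,128,0,0]
    - [1,0,128,0,0]

```text
time: 77.65
eef_pos: [0.4923, 0.0586, 0.1212]
orientation: [0.036, 3.141, 0.0]
ft_force: [0.2, -0.2, 0.4]
opening: 0.999
grip_force: 0.0
```

```bash
python3 g.py .492 .0588 .104 89; python3 - <<'E'
from h import *
S=cams.read_camera("side");cv2.imwrite("pics/j.png",cv2.resize(S[130:230,220:340],None,fx=6,fy=6,interpolation=cv2.INTER_CUBIC))
E
```

```text
t 77.65 pos [492.3  58.6 121.2] head 88.67 F [ 0.2 -0.2  0.4] open 0.999 grip 0.0
tilt [ 2.e-04  2.e-04 -1.e+00] q [-1.3   0.19  1.21  2.   -0.2   1.08  1.55]
-> [ 0.3  0.2 17.2] yaw -0.006
```

View pics/j.png

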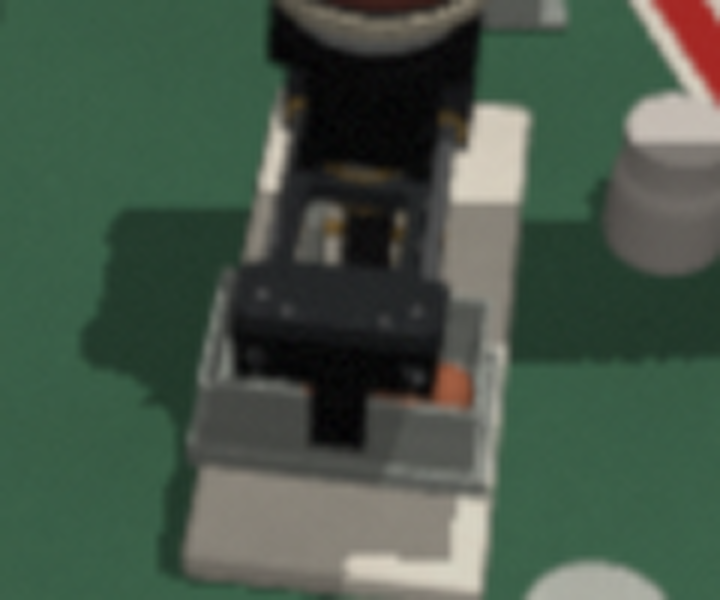

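The near finger (tip at (338,445)) stands outside the near wall, centred along the boat. Lower and grip.

Emit:
carry_out:
  rows:
    - [0,0,8,0,0]
    - [0,0,16,0,0]
    - [0,0,16.5,0,0]
    - [0,0,16.5,0,0.3]
    - [0,0,16.5,0,0.6]
    - [0,0,16.5,0,1]
    - [0,0,16.5,0,1]
    - [0,0,16.5,0,1]
  newtons: 25

```text
time: 78.7
eef_pos: [0.4923, 0.0587, 0.1047]
orientation: [0.036, 3.141, 0.0]
ft_force: [-0.2, 0.8, 0.2]
opening: 0.758
grip_force: 25.0
```

```bash
python3 g.py
```

```text
t 78.70 pos [492.3  58.7 104.7] head 88.70 F [-0.2  0.8  0.2] open 0.758 grip 25.0
tilt [ 3.e-04  0.e+00 -1.e+00] q [-1.26  0.23  1.19  2.02 -0.24  1.05  1.59]
```

Gripped at 66 mm. Lift and carry to the tray.

Emit:
carry_out:
  rows:
    - [0,0,-4,0,1]
    - [0,0,-14,0,1]
    - [0,0,-28,0,1]
    - [0,0,-42,0,1]
    - [0,3,-54,0,1]
    - [0,10,-60,0,1]
    - [0,22,-60,0,1]
    - [0,38,-60,0,1]

```text
time: 79.7
eef_pos: [0.4927, 0.0979, 0.1642]
orientation: [-0.035, -3.141, -0.0]
ft_force: [0.6, -0.5, -1.2]
opening: 0.758
grip_force: 25.0
```

Emit:
carry_out:
  rows:
    - [0,20,0,0,1]
    - [0,44,0,0,1]
    - [2,72,0,0,1]
    - [5,102,0,0.01,1]
    - [9,132,0,0.02,1]
    - [13,162,0,0.03,1]
    - [17,192,0,0.03,1]
    - [20,220,0,0.03,1]

```text
time: 80.7
eef_pos: [0.4775, 0.3195, 0.1643]
orientation: [-0.081, -3.14, 0.0]
ft_force: [-0.1, -0.3, -1.6]
opening: 0.756
grip_force: 25.0
```

```bash
python3 g.py .4715 .385 .164 87
```

```text
t 80.70 pos [477.5 319.5 164.3] head 87.04 F [-0.1 -0.3 -1.6] open 0.756 grip 25.0
tilt [-2.e-04 -3.e-04 -1.e+00] q [-1.54  0.36  1.08  1.77 -0.34  1.22  1.15]
-> [ 9.4 65.1  0.3] yaw 0.001
```

Emit:
carry_out:
  rows:
    - [3,22,0,0,1]
    - [6,40,0,0,1]
    - [8,53,0,0,1]
    - [9.4,61,0,0,1]
    - [9.4,65,0,0,1]
    - [9.4,65,15,0,1]
    - [9.4,65,35,0,1]
    - [9.4,65,55,0,1]

```text
time: 81.7
eef_pos: [0.4717, 0.3818, 0.1076]
orientation: [-0.084, -3.14, 0.001]
ft_force: [0.2, -0.5, -1.7]
opening: 0.754
grip_force: 25.0
```

Emit:
carry_out:
  rows:
    - [0,0,20,0,1]
    - [0,0,40,0,1]
    - [0,0,58,0,1]
    - [0,0,70,0,1]
    - [0,0,78,0,1]
    - [0,0,83,0,1]
    - [0,0,84,0,1]
    - [0,0,84,0,1]

```text
time: 82.7
eef_pos: [0.4723, 0.3826, 0.0259]
orientation: [0.083, 3.14, 0.001]
ft_force: [0.2, 0.3, -1.6]
opening: 0.756
grip_force: 25.0
```

```bash
python3 g.py .4715 .385 .0212 87
```

```text
t 82.70 pos [472.3 382.6  25.9] head 86.98 F [ 0.2  0.3 -1.6] open 0.756 grip 25.0
tilt [ 4.e-04  4.e-04 -1.e+00] q [-1.45  0.59  0.91  1.81 -0.54  1.02  1.2 ]
-> [0.9 2.3 4.7] yaw -0.000
```

Emit:
carry_out:
  rows:
    - [1,1,1,0,1]
    - [1,2,2,0,1]
    - [1,2,3,0,1]
    - [1,2,4,0,1]
    - [1,2,4.7,0,1]
    - [1,2,5,0,1]
    - [1,2,5,0,1]
    - [1,2,5,0,1]

```text
time: 83.7
eef_pos: [0.4713, 0.3845, 0.0216]
orientation: [-0.083, -3.14, -0.001]
ft_force: [-4.9, -2.8, 12.6]
opening: 0.754
grip_force: 25.0
```

```bash
python3 g.py
```

```text
t 83.70 pos [471.3 384.5  21.6] head 86.96 F [-4.9 -2.8 12.6] open 0.754 grip 25.0
tilt [-7.e-04  7.e-04 -1.e+00] q [-1.45  0.59  0.9   1.81 -0.55  1.01  1.2 ]
```

Emit:
carry_out:
  rows:
    - [0,0,-0.5,0,1]
    - [0,0,-0.5,0,0.15]
    - [0,0,-0.5,0,0]
    - [0,0,-0.5,0,0]
    - [0,0,-0.5,0,0]
    - [0,0,-10,0,0]
    - [0,0,-35,0,0]
    - [0,0,-75,0,0]

```text
time: 84.7
eef_pos: [0.4707, 0.384, 0.0961]
orientation: [-0.083, -3.14, 0.002]
ft_force: [0.2, 0.2, 1.1]
opening: 1.0
grip_force: 0.0
```

Emit:
carry_out:
  rows:
    - [0,0,-50,0,0]
    - [0,0,-110,0,0]
    - [0,0,-150,0,0]
    - [-50,0,-180,0,0]
    - [-100,0,-180,0,0]
    - [-150,0,-180,0,0]
    - [-190,0,-180,0,0]
    - [-200,0,-180,0,0]

```text
time: 85.7
eef_pos: [0.673, 0.3718, 0.2749]
orientation: [0.088, 3.14, -0.004]
ft_force: [-0.5, -0.3, 0.9]
opening: 0.997
grip_force: 0.0
```

```bash
python3 g.py; python3 - <<'E'
from h import *
T=cams.read_camera("top");S=cams.read_camera("side");cv2.imwrite("pics/k_top.png",T);cv2.imwrite("pics/k_side.png",S)
for n,I in(("top",T),("side",S)):
    h=cv2.cvtColor(I,cv2.COLOR_BGR2HSV);r=((h[...,0]<14)&(h[...,1]>100)&(h[...,2]>50)&(h[...,2]<230))
    for c,ar,bb,_ in blobs(r,8):
        P=onz(n,c,.0215)[:2]
        if abs(P[0]-.47)<.12 and abs(P[1]-.385)<.1: print(n,np.round(c,1),ar,bb,np.round(P,4))
# boat outline on the tray: greyer than the white tray; side view rim corners
k=cv2.cvtColor(S,cv2.COLOR_BGR2HSV)[...,2]<50
for c,ar,bb,_ in blobs(k,30):
    if 255<c[0]<325 and 75<c[1]<150: print("side black",np.round(c,1),ar,bb)
h=cv2.cvtColor(S,cv2.COLOR_BGR2HSV);w=(h[...,1]<60)&(h[...,2]>150)
tr=np.array([proj("side",[.4715,.385,.006])]);print("tray centre px",tr)
for c,ar,bb,m in blobs(w,60):
    if 215<c[0]<330 and 290<c[1]<384: print("white in tray",np.round(c,1),ar,bb)
E
```

```text
t 85.70 pos [673.  371.8 274.9] head 86.80 F [-0.5 -0.3  0.9] open 0.997 grip 0.0
tilt [ 2.0e-04 -2.4e-03 -1.0e+00] q [-1.04  0.73  0.95  1.04 -0.57  1.62  1.26]
top [148.2 222.4] 187 [142 213  15  20] [0.4563 0.3956]
side [280.3 337.5] 351 [261 327  35  19] [0.4518 0.3887]
side black [290.9 110.8] 100 [288  99   6  24]
side black [279.9 122.4] 81 [276 118  11  14]
side black [303.1 124.2] 30 [301 121   6   7]
tray centre px [[270.69527241 337.87653517]]
white in tray [269.3 340.9] 1696 [232 311  77  56]
```

The boat with all four boluses stands on the tray. The scoop's dark blobs differ from before, so it may have been knocked; I measure it numerically.

```bash
python3 - <<'E'
from h import *
for f in("top0","i_top","k_top"):
    I=cv2.imread(f"pics/{f}.png")[185:245,335:395];h=cv2.cvtColor(I,cv2.COLOR_BGR2HSV)
    gr=(h[...,1]<60)&(h[...,2]>100);bk=(h[...,2]<48)
    for c,ar,bb,m in blobs(gr,40):
        r=rect(m);C=onz("top",c+[335,185],.006);print(f,"grey",np.round(c+[335,185],1),ar,bb,np.round(r[1],1),round(r[2],1),"W",np.round(C[:2],4))
    for c,ar,bb,m in blobs(bk,15): print(f,"blk",np.round(c+[335,185],1),ar,bb)
I=cv2.imread("pics/k_top.png");h=cv2.cvtColor(I,cv2.COLOR_BGR2HSV)
a=h[188:236,346:384];lab=np.where(a[...,2]<50,'#',np.where((a[...,1]<70)&(a[...,2]>95),'o',np.where(a[...,1]>100,'.','+')))
for i,row in enumerate(lab): print(188+i,''.join(row))
E
```

```text
top0 grey [362.9 210.7] 316 [19 12 17 25] [24. 16.] 90.0 W [ 0.4798 -0.35  ]
top0 blk [369.1 197.2] 76 [27  9 15  7]
top0 blk [353.2 204.3] 50 [17 11  4 20]
top0 blk [365.3 225.5] 185 [19 32 23 14]
i_top blk [341.4 187. ] 32 [ 0  0 13  6]
i_top blk [364.1 214.7] 1073 [ 4  3 40 57]
i_top blk [341.4 217. ] 59 [ 0 20 14 24]
k_top grey [359.8 220.6] 324 [16 23 19 25] [24.4 16.4] 84.6 W [ 0.4455 -0.3374]
k_top blk [365.4 206.1] 370 [17 10 24 35]
188 ......................................
189 ......................................
190 ......................................
191 ......................................
192 ......................................
193 ......................................
194 ......................................
195 .............+.++++++++++##+..........
196 ......++###################+..........
197 .....+#####################+..........
198 .....+######################..........
199 ......######################..........
200 ......######################+.........
201 ......+#####################+.........
202 ......+#####################+.........
203 ......
[... 708 characters left out ...]
####........
220 .....++ooooooooooooooo++++####........
221 .....+++oooooooooooooo++++####........
222 .....+++ooooooooooooooo+++####+.......
223 .....+++ooooooooooooooo+++####+.......
224 .....+++ooooooooooooooo++++###+.......
225 .....+++ooooooooooooooo+++####+.......
226 ......+++ooooooooooooooo+#####+.......
227 ......+++ooooooooooooooo+#####+.......
228 ......+ooooooooooooooooo+#####+.......
229 ......+ooooooooooooooooo+#####+.......
230 ......+oooooooooooooooo++++++.........
231 ......+oooooooooooo+++................
232 .......+ooooo+++......................
233 ........+++...........................
234 ......................................
235 ......................................
```

The scoop was indeed knocked, about 35 mm toward -x and turned roughly +10°, but it still stands. I estimate its new pose from edges and check against the side view.

```bash
python3 - <<'E'
from h import *
def run(f,x0,y0,x1,y1):
    I=cv2.imread(f"pics/{f}.png");h=cv2.cvtColor(I,cv2.COLOR_BGR2HSV)
    m=((h[...,1]<70)&(h[...,2]>95));w=np.zeros_like(m);w[y0:y1,x0:x1]=m[y0:y1,x0:x1]
    m=max(blobs(w,40),key=lambda b:b[1])[3]
    # lip: lowest bright pixel per column; left edge: first bright per row
    ys,xs=np.nonzero(m);L=[(x,ys[xs==x].max()+.5) for x in range(xs.min()+3,xs.max()-1)]
    W=np.array([onz("top",q,.006) for q in L]);k=np.polyfit(W[:,1],W[:,0],1)
    E=[(xs[ys==y].min()-.5,y) for y in range(ys.min()+6,ys.max()-6)];V=np.array([onz("top",q,.012) for q in E]);kl=np.polyfit(V[:,0],V[:,1],1)
    E=[(xs[ys==y].max()+.5,y) for y in range(ys.min()+8,ys.max()-6)];V2=np.array([onz("top",q,.006) for q in E]);kr=np.polyfit(V2[:,0],V2[:,1],1)
    print(f,"lip x at y",np.round(np.polyval(k,[-.32,-.345,-.37]),4),"yaw lip %.1f left %.1f right %.1f"%(-np.degrees(np.arctan(k[0])),np.degrees(np.arctan(kl[0])),np.degrees(np.arctan(kr[0]))),"left/right y at mid",np.round([V[:,1].mean(),V2[:,1].mean()],4),"x",np.round(V[:,0].mean(),4))
run("top0",345,185,385,240);run("k_top",345,205,385,240)
for P in([.519,-.3505,.114],[.5085,-.354,.114],[.483,-.330,.114],[.486,-.332,.114]): print(P,proj("side",P).round(1),proj("top",P).round(1))
S=cv2.imread("pics/k_side.png");v=cv2.cvtColor(S,cv2.COLOR_BGR2HSV);a=v[92:132,270:312]
lab=np.where(a[...,2]<55,'#',np.where((a[...,1]<70)&(a[...,2]>95),'o',np.where(a[...,1]>90,'.','+')))
for i,row in enumerate(lab): print(92+i,''.join(row))
E
```

```text
top0 lip x at y [0.4429 0.4423 0.4418] yaw lip -1.3 left -8.5 right -3.4 left/right y at mid [-0.3257 -0.3769] x 0.4878
k_top lip x at y [0.4049 0.4086 0.4122] yaw lip 8.3 left 7.9 right 8.1 left/right y at mid [-0.3115 -0.3652] x 0.45
[0.519, -0.3505, 0.114] [281.8  95.7] [372.4 197.4]
[0.5085, -0.354, 0.114] [285.2  95.3] [373.7 200.6]
[0.483, -0.33, 0.114] [292.9 100.4] [366.7 208.8]
[0.486, -0.332, 0.114] [291.9  99.9] [367.3 207.8]
92 ..........................................
93 ..........................................
94 ..........................................
95 ..........................................
96 ..........................................
97 ..........................................
98 ....................+++...................
99 ....................###+..................
100 ....................####..................
101 ....................####..................
102 ....................####+.................
103 ....................####+.................
104 ....................####+.................
105 ....................####..................
106 .....
[... 512 characters left out ...]
......++++++++.+++#####+ooooooooooooooo+..
118 ......+#########++#####+oooooooooooooooo+.
119 ......+################+oooooooooooooo++++
120 ......+################+oooooooo+++ooo++##
121 ......+##########+#####+ooooooo+###++o++##
122 ......+#########....###+oooooo+#####++o+++
123 ......########.......+oooooooo+######ooooo
124 .....+######+.........oooooooo+######ooooo
125 .....+#####...........+ooooooo+#####+ooooo
126 .....+####.............+oooooo+#####+ooooo
127 .....+###................ooooo++###+oooooo
128 .....+###.................oooo+++++ooooooo
129 .....+##+.................oooooooooooooooo
130 .....+###.................+ooooooooooooooo
131 .....+###.................oooooooooooooooo
```

The estimates agree: handle near (0.485, -0.331), yaw about 8°. Fly over to re-place it.

Emit:
carry_out:
  rows:
    - [8,-35,0,0.17,0]
    - [18,-80,0,0.34,0]
    - [28,-125,0,0.51,0]
    - [38,-170,0,0.68,0]
    - [48,-215,0,0.85,0]
    - [58,-262,0,1.02,0]
    - [66,-310,0,1.2,0]
    - [73,-356,0,1.372,0]

```text
time: 86.8
eef_pos: [0.5778, 0.0221, 0.2756]
orientation: [-2.057, -2.372, -0.002]
ft_force: [0.5, -0.7, 0.8]
opening: 1.001
grip_force: 0.0
```

```bash
python3 g.py .485 -.331 .20 8.2
```

```text
t 86.80 pos [577.8  22.1 275.6] head 8.15 F [ 0.5 -0.7  0.8] open 1.001 grip 0.0
tilt [-4.0e-04  2.3e-03 -1.0e+00] q [-1.15  0.4   1.36  1.61 -0.39  1.46  0.38]
-> [-336.6 -141.9   74.8] yaw -0.001
```

Emit:
carry_out:
  rows:
    - [-40,-17,0,0,0]
    - [-90,-38,0,0,0]
    - [-145,-61,0,0,0]
    - [-200,-84,10,0,0]
    - [-250,-105,30,0,0]
    - [-300,-127,55,0,0]
    - [-330,-139,72,0,0]
    - [-336.5,-142,75,0,0]

```text
time: 87.8
eef_pos: [0.4859, -0.3319, 0.2]
orientation: [-2.056, -2.374, -0.001]
ft_force: [-0.3, -0.5, -0.1]
opening: 1.003
grip_force: 0.0
```

```bash
python3 g.py .485 -.331 .070 8.2
```

```text
t 87.80 pos [ 485.9 -331.9  200. ] head 8.23 F [-0.3 -0.5 -0.1] open 1.003 grip 0.0
tilt [-5.0e-04  1.4e-03 -1.0e+00] q [-0.4   0.41  1.19  1.69 -0.4   1.31  1.01]
-> [  0.9  -0.7 130. ] yaw 0.000
```

Emit:
carry_out:
  rows:
    - [1,0,35,0,0]
    - [1,0,75,0,0]
    - [1,0,105,0,0]
    - [1,0,122,0,0]
    - [1,0,129,0,0]
    - [1,0,129.5,0,0.5]
    - [1,0,129.5,0,0.8]
    - [1,0,129.5,0,1]
  newtons: 35

```text
time: 88.8
eef_pos: [0.4879, -0.3306, 0.0718]
orientation: [2.053, 2.377, 0.001]
ft_force: [0.1, -0.7, 0.2]
opening: 0.743
grip_force: 0.0
```

Emit:
carry_out:
  rows:
    - [0,0,0,0,1]
    - [0,0,0,0,1]
    - [0,0,0,0,1]
    - [0,0,0,0,1]
    - [0,0,0,0,1]
    - [0,0,0,0,1]
    - [0,0,0,0,1]
    - [0,0,0,0,1]

```text
time: 89.8
eef_pos: [0.4875, -0.3302, 0.071]
orientation: [-2.053, -2.377, 0.0]
ft_force: [0.2, -0.2, -1.5]
opening: 0.156
grip_force: 35.0
```

```bash
python3 g.py .5085 -.3555 .0755 1
```

```text
t 89.80 pos [ 487.5 -330.2   71. ] head 8.37 F [ 0.2 -0.2 -1.5] open 0.156 grip 35.0
tilt [-1.e-04  0.e+00 -1.e+00] q [-0.29  0.54  1.06  1.83 -0.53  1.09  1.11]
-> [-28.   17.1  -4.5] yaw 0.129
```

Emit:
carry_out:
  rows:
    - [0,0,-4,0,1]
    - [0,0,-8,0,1]
    - [-6,4,-8,0.03,1]
    - [-14,9,-8,0.07,1]
    - [-21,14,-8,0.11,1]
    - [-26.5,17.3,-8,0.129,1]
    - [-26.5,17.3,-6,0.129,1]
    - [-26.5,17.3,-3,0.129,1]

```text
time: 90.8
eef_pos: [0.5083, -0.354, 0.0738]
orientation: [-2.202, -2.24, 0.0]
ft_force: [-0.3, 0.5, -1.2]
opening: 0.158
grip_force: 35.0
```

Emit:
carry_out:
  rows:
    - [0,0,1,0,1]
    - [0,0,2,0,1]
    - [0,0,3,0,1]
    - [0,0,3.3,0,1]
    - [0,0,3.3,0,1]
    - [0,0,3.3,0,1]
    - [0,0,3.3,0,1]
    - [0,0,3.3,0,1]

```text
time: 91.8
eef_pos: [0.5086, -0.354, 0.0709]
orientation: [2.202, 2.24, 0.0]
ft_force: [-0.1, 1.3, 3.9]
opening: 0.157
grip_force: 35.0
```

```bash
python3 g.py
```

```text
t 91.80 pos [ 508.6 -354.    70.9] head 0.97 F [-0.1  1.3  3.9] open 0.157 grip 35.0
tilt [ 1.e-04  1.e-04 -1.e+00] q [-0.24  0.62  1.05  1.75 -0.59  1.13  1.02]
```

Standing on the mat again. Open, rise, move clear, and check.

Emit:
carry_out:
  rows:
    - [0,0,0,0,0.7]
    - [0,0,0,0,0.4]
    - [0,0,0,0,0]
    - [0,0,0,0,0]
    - [0,0,0,0,0]
    - [0,0,0,0,0]
    - [0,0,-15,0,0]
    - [0,0,-50,0,0]

```text
time: 92.8
eef_pos: [0.5079, -0.3535, 0.1211]
orientation: [-2.201, -2.239, 0.001]
ft_force: [0.5, 0.5, 0.5]
opening: 0.957
grip_force: 0.0
```

Emit:
carry_out:
  rows:
    - [0,0,-50,0,0]
    - [0,0,-110,0,0]
    - [0,0,-150,0,0]
    - [0,50,-170,0,0]
    - [0,100,-170,0,0]
    - [50,120,-170,0,0]
    - [110,130,-170,0,0]
    - [170,130,-170,0,0]

```text
time: 93.8
eef_pos: [0.636, -0.1803, 0.2914]
orientation: [2.202, 2.239, -0.001]
ft_force: [0.7, 0.1, 0.4]
opening: 1.002
grip_force: 0.0
```

Emit:
carry_out:
  rows:
    - [60,0,0,0,0]
    - [120,0,0,0,0]
    - [180,0,0,0,0]
    - [240,0,0,0,0]
    - [290,0,0,0,0]
    - [320,0,0,0,0]
    - [330,0,0,0,0]
    - [330,0,0,0,0]

```text
time: 94.8
eef_pos: [0.6301, 0.1474, 0.2912]
orientation: [2.202, 2.239, -0.0]
ft_force: [-1.0, -0.6, 0.8]
opening: 0.997
grip_force: 0.0
```

```bash
python3 g.py; python3 - <<'E'
from h import *
T=cams.read_camera("top");S=cams.read_camera("side");cv2.imwrite("pics/l_top.png",T);cv2.imwrite("pics/l_side.png",S)
h=cv2.cvtColor(T,cv2.COLOR_BGR2HSV)
def show(h,y0,y1,x0,x1):
    a=h[y0:y1,x0:x1];lab=np.where(a[...,2]<50,'#',np.where((a[...,1]<70)&(a[...,2]>95),'o',np.where((a[...,0]<14)&(a[...,1]>100),'R',np.where(a[...,1]>100,'.','+'))))
    for i,row in enumerate(lab): print(y0+i,''.join(row))
show(h,190,234,346,384)
print("boat/tray: v channel"); 
g=cv2.cvtColor(T,cv2.COLOR_BGR2GRAY)[192:246:1,134:172]
for i in range(0,54,2): print(192+i,' '.join('%3d'%v for v in g[i,::2]))
T0=cv2.imread("pics/top0.png");d=cv2.absdiff(T0,T).max(2);d=cv2.medianBlur(d,3)>45
for c,ar,bb,_ in blobs(d,12): print("changed",np.round(c),ar,bb)
kn=(h[...,2]<50);print([ (np.round(c,1),ar) for c,ar,bb,_ in blobs(kn,10) if 320<c[0]<345 and 205<c[1]<235])
E
```

```text
t 94.80 pos [630.1 147.4 291.2] head 0.96 F [-1.  -0.6  0.8] open 0.997 grip 0.0
tilt [ 5.e-04 -5.e-04 -1.e+00] q [-1.1   0.53  1.22  1.4  -0.49  1.54  0.1 ]
190 ......................................
191 ......................................
192 ......................................
193 ......................................
194 ......................................
195 .............++++++++++++###..........
196 ......++####################..........
197 .....+######################..........
198 .....+#######################.........
199 ......#######+++###############+......
200 ......#####+++o++###############......
201 ......+##+++oooo+###############+.....
202 ......+##++oooooo##############+......
203 ......+###+oooooo+++++++++++++........
204 ......+###++oooooooooooooo++o+........
205 ......+###++oooooooooooooo++oo........
206 ......+##+++oooooooooooooo++oo........
207 ......+###++oooooooooooooo++oo........
208 ......+###++ooooooooooooooo+oo+.......
209 ......+###++ooooooooooooooo++o+.......
210 .......###++ooooooooooooooo++o+.......
211 .......###++ooooooooooooooo++o+....
[... 2971 characters left out ...]
242  84  84  83  82  76  52  54  59  62  63  64  66  66  66  70  72  72  72  72
244  85  85  82  84  78  51  55  60  61  62  64  65  67  69  71  72  72  72  72
changed [173. 243.] 18210 [117  89 127 295]
changed [270. 128.] 12 [268 128   6   2]
changed [237. 209.] 150 [235 192   8  33]
changed [273. 196.] 155 [265 192  19  12]
changed [358. 198.] 20 [356 197   6   4]
changed [366. 202.] 24 [363 200   7   4]
changed [271. 219.] 320 [257 207  26  21]
changed [365. 219.] 142 [354 206  22  20]
changed [ 27. 352.] 1547 [  0 328  60  53]
changed [  2. 353.] 19 [  0 350   5   7]
changed [299. 379.] 54 [296 372   7  12]
changed [291. 376.] 22 [288 374   8   4]
[(array([333.8, 221. ]), np.int32(28))]
```

```bash
python3 - <<'E'
from h import *
c=np.array([.4713,.3845]);a=np.radians(-3);R=np.array([[np.cos(a),-np.sin(a)],[np.sin(a),np.cos(a)]])
def q(n,dx,dy,z,ctr=c): return proj(n,[*(ctr+R@[dx,dy]),z]).round(1)
print("top boat far rim",q("top",.056,.02,.046),"near rim",q("top",-.056,.02,.046),"tray far",q("top",.075,.02,.006,np.array([.4715,.385])),"tray near",q("top",-.075,.02,.006,np.array([.4715,.385])))
T=cv2.cvtColor(cv2.imread("pics/l_top.png"),cv2.COLOR_BGR2GRAY);u=int(round(q("top",0,.02,.046)[0]));print(u,[(r,int(T[r,u-1:u+2].mean())) for r in list(range(193,205))+list(range(228,243))])
S=cv2.cvtColor(cv2.imread("pics/l_side.png"),cv2.COLOR_BGR2GRAY)
print("side rim +x",q("side",.056,.033,.046),"-x",q("side",-.056,.033,.046),"base +x",q("side",.056,.033,.006),"-x",q("side",-.056,.033,.006),"tray +x",q("side",.075,.03,.006),"-x",q("side",-.075,.03,.006))
v=int(q("side",0,.033,.012)[1]);print(v,[(x,int(S[v-1:v+2,x].mean())) for x in list(range(228,250))+list(range(288,310))])
u=int(q("side",0,.033,.012)[0]);print("col",u,[(y,int(S[y,u-1:u+2].mean())) for y in range(305,372,2)], "tray edges y",q("side",0,.0475,.006),q("side",0,-.0475,.006),"boat",q("side",0,.033,.006),q("side",0,.033,.046),q("side",0,-.033,.046))
E
```

```text
top boat far rim [144.5 201.2] near rim [142.5 234.4] tray far [148.1 196.4] tray near [145.5 239.5]
144 [(193, 79), (194, 80), (195, 87), (196, 136), (197, 198), (198, 211), (199, 208), (200, 198), (201, 156), (202, 100), (203, 90), (204, 94), (228, 73), (229, 74), (230, 72), (231, 68), (232, 68), (233, 81), (234, 104), (235, 110), (236, 108), (237, 99), (238, 93), (239, 78), (240, 61), (241, 56), (242, 55)]
side rim +x [241.2 339.3] -x [297.  349.7] base +x [241.5 347.8] -x [295.5 358. ] tray +x [232.9 344.7] -x [304.9 358.4]
351 [(228, 79), (229, 78), (230, 77), (231, 87), (232, 148), (233, 185), (234, 193), (235, 195), (236, 196), (237, 196), (238, 197), (239, 196), (240, 197), (241, 197), (242, 197), (243, 197), (244, 196), (245, 197), (246, 196), (247, 192), (248, 190), (249, 185), (288, 85), (289, 85), (290, 85), (291, 85), (292, 87), (293, 89), (294, 93), (295, 106), (296, 154), (297, 188), (298, 198), (299, 199), (300, 199), (301, 199), (302, 199), (303, 199), (304, 198), (305, 170), (306, 118), (307, 84), (308, 80), (309, 80)]
col 268 [(305, 82), (307, 82), (309, 84), (311, 83), (313, 102), (315, 113), (317, 85), (319, 87), (321, 85), (323, 110), (325, 146), (327, 147), (329, 147), (331, 146), (333, 147), (335, 138), (337, 97), (339, 107), (341, 112), (343, 125), (345, 113), (347, 85), (349, 85), (351, 84), (353, 138), (355, 197), (357, 198), (359, 168), (361, 84), (363, 81), (365, 80), (367, 81), (369, 81), (371, 81)] tray edges y [267.1 359.8] [274.3 317.1] boat [268.3 352.9] [268.9 344.5] [274.  314.3]
```

The boat, tray, scoop, mat and knob all match their predicted image positions to about 1 pixel. Hand in.

```bash
python3 -c "
from rig import hand_in
print(hand_in())"
```

```text
the job is handed in; nothing more can be done
None
```

I handed the job in at about 95 s with everything asked for done: all four boluses are in the boat in the middle of the tray, the beam was released to its stop and is arrested again, and the scoop stands on its mat. One bolus fell on the counter along the way and was scooped up again, and the scoop was knocked aside late in the run and put back.

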